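# Fetch the shaker from behind the bottle and tin

### The arm

A 7-joint arm with a two-finger parallel gripper is mounted at the origin on the work surface. World frame = base frame: x ahead of the robot, y to its left, z up, the work surface at z = 0. Lengths are in m, angles in rad, forces in N, time in s.
With the tool pointing down it reaches from about 0.425 to 0.875 m from the base axis. Payload 4.7 kg.
Tool frame: the origin (TCP) lies on the centre line of the jaws, within the pads' length; the fingertips stand 25 mm ahead of it and the grasp point (between the pads) lies 6 mm ahead of it (arm.tip_reach is the distance from the TCP to the fingertips, in m); z points along the fingers, y is the direction in which the jaws open and shut (so a half turn about z gives the same grasp; the last joint's range is limited). The gripper opens to 87 mm and grips with 3 to 60 N. Pads are 19 mm wide; open, the fingers measure 117 mm over their backs; the gripper's body (75 mm by 190 mm) begins 51 mm behind the grasp point.
Start: joints at [1.257, 0.321, -0.07, 1.45, 0.023, 1.371, -0.057], TCP at [0.209, -0.615, 0.248] pointing down, gripper open.
Joint ranges: [-2.86, 2.86], [-0.3, 2.09], [-1.38, 1.24], [0.06, 2.45], [-1.56, 4.7], [0.09, 2.05], [-2.69, 2.69]. Speed limits (rad/s): [2.57, 2.57, 3.14, 3.14, 3.14, 3.14, 3.14].

### API

Orientations are given as a unit quaternion [x, y, z, w].
In Python, from bench import arm, get_image, workorder gives the robot as it stands.
- The arm moves only by the tool arm_command, never from a script. Its argument "deltas" is a list of rows, each a list of 7 numbers: the turn, a rotation vector about the tool's x, y, z in rad, then the shift along the tool's x, y, z in mm, then the closure, from 0 (fully open) to 1 (shut). A call has 1 to 8 rows; each row is the pose to reach, as a shift and turn from the pose commanded when the call began, along the tool's axes at that moment; what a row does not reach only later rows make up. A row lasts 1/10 s, in which the tool goes at most 50 mm and 8.59 degrees, less where a joint would pass 70% of its speed; a pose out of reach is approached as far as the arm can. A call with a gripper value outside its range is refused whole. The fingers move at their own pace and stop on an object; "grip_force" is the grip in N (left out, the last holds). Time passes only in rows, so rows that repeat a pose let the fingers close. It gives the time, the measured TCP pose, the force and the opening at its end, in the units of the state.
- arm.read_state(): the state, without advancing time (a new reading comes with each control period).
- get_image(name): name is "scene" or "top" or "wrist"; returns a dict with "img" (480x640x3 uint8, red, green, blue), "vertical_fov" (degrees; the focal length in pixels is half the picture's height over the tangent of half this angle, whatever the lens; pixels are square), "cx", "cy" (the principal point, pixels), "xyz" and "orientation" of the camera in the world. Camera axes: x right, y down, z forward; pixel columns grow to the right and rows downward; lengths in m; the calibration is good to about 2 mm. A picture is of the moment at which its call begins. There is no depth.
- workorder.close_job(): hands the job in, once; it reports no verdict.
The state is a dict: "time": time; "joint_positions": joint angles; "qvel": joint speeds; "joint_torque": joint torques, N m; "eef_pos": TCP position; "orientation": TCP orientation; "wrist_force": force on the tool from outside, world axes, zero at the start; "wrist_torque": the same for the moment, N m; "gripper_width": finger opening in m.
Only numpy, scipy, OpenCV 4.12 (cv2) and the standard library are available. Lean on these libraries where they do the work, as an engineer would, in place of code of your own. Each camera call takes 0.05 s, during which the arm holds its last target.

### The job

The steel shaker stands in the seasoning tray behind the sauce bottle and the square tin. Set the bottle and the tin out of the way in the empty grey side tray, then fetch the shaker and stand it in the middle of the scale's weighing plate, and only then put the bottle and the tin back, each exactly where it stood at the start. Keep everything upright, let go of it all, and do not shift the ramekin and the jar that share the seasoning tray.

Things in the scene. Friction and masses are not known exactly. Their poses are not given: they have to be found in the camera images.
- bottle_mid (a point): Round amber glass sauce bottle with a paper label and a black cap, 140 mm tall; straight body 50 mm in diameter up to 105 mm above its foot, then a shoulder and a 30 mm cap. About 0.3 kg. This point is on its axis, half-way up (70 mm above its foot); z is up along the axis. Best gripped round the body about 95 mm above its foot, so that the cap goes up between the fingers. It stands at the front of the seasoning tray (robot side), to the left or right, beside the tin.
- tin_mid (a point): Square white tin with a grey band and a round dark cap: 48 x 48 mm, body 100 mm tall, cap 36 mm in diameter and 10 mm high, 110 mm in all. About 0.25 kg. This point is on its axis, half-way up (55 mm above its foot); x and y are square to its side faces, z is up. Best gripped across two faces about 75 mm above its foot. It stands at the front of the seasoning tray beside the bottle (about 84 mm between their centres).
- shaker_mid (a point): Low round steel shaker, 50 mm in diameter, 60 mm tall, with a perforated top (small dark holes). About 0.2 kg. This point is on its axis, half-way up (30 mm above its foot); z is up. Behind the bottle and the tin (about 72 mm farther from the robot), between the ramekin and the jar.
- scale_plate (a point): Centre of the top face of the steel weighing plate (150 x 175 mm, rigid) of the white kitchen scale. The plate's top is 54 mm above the counter; x and y are along the plate's sides. The scale is fixed; it stands to the left or right of the robot, the side tray on the other side.
- side_floor (a point): Centre of the floor of the empty grey side tray: 200 x 200 mm outside, lip 10 mm high and 3 mm thick, floor 3 mm above the counter. x and y are along its sides. Fixed. The bottle and the tin are set down side by side anywhere well inside it.
- seasoning_tray: Bright aluminium seasoning tray, fixed, 200 mm (its x, away from the robot) by 290 mm (its y), lip 10 mm high and 3 mm thick, floor 3 mm above the counter. Origin at the centre of its underside. Bottle and tin stand in its front half, about 50 mm before the centre; shaker, ramekin and jar in its rear half.
- ramekin_mid (a point): White ceramic ramekin, 64 mm across, 38 mm tall, open on top; this point is at its middle, 19 mm above its foot. Stands in the seasoning tray about 105 mm to one side of the shaker, the jar being on the other. To be left where it is.
- jar_mid (a point): Squat glass jar with a black lid, 60 mm across, 48 mm tall; this point is at its middle, 24 mm above its foot. Stands in the seasoning tray about 105 mm to one side of the shaker. To be left where it is.

How it is judged:
On the way, in this order (a step that is already met when the one before it is completed fails the run):
1. the bottle and the tin stand released in the side tray, the shaker still in its place (within 20 mm) (x of bottle_mid in the frame of side_floor between -0.08 and 0.08 m and y of bottle_mid in the frame of side_floor between -0.08 and 0.08 m and z of bottle_mid in the frame of side_floor below 0.078 m and linear speed of each of bottle, tin below 0.02 m/s and angle between each of bottle_mid, tin_mid's own z axis and vertical below 0.1 rad and contact force between each of bottle, tin and the fingers below 0.05 N and x of tin_mid in the frame of side_floor between -0.08 and 0.08 m and y of tin_mid in the frame of side_floor between -0.08 and 0.08 m and z of tin_mid in the frame of side_floor below 0.063 m and distance of shaker_mid from where it was at the start of the episode below 0.02 m), for 0.1 s.
2. the shaker stands released in the middle of the weighing plate (within 15 mm), the bottle and the tin still in the side tray (horizontal distance between shaker_mid and scale_plate below 0.015 m and z of shaker_mid in the frame of scale_plate between 0.022 and 0.038 m and linear speed of each of shaker, bottle, tin below 0.02 m/s and angle between each of shaker_mid, bottle_mid, tin_mid's own z axis and vertical below 0.1 rad and contact force between each of shaker, bottle, tin and the fingers below 0.05 N and x of bottle_mid in the frame of side_floor between -0.08 and 0.08 m and y of bottle_mid in the frame of side_floor between -0.08 and 0.08 m and z of bottle_mid in the frame of side_floor below 0.078 m and x of tin_mid in the frame of side_floor between -0.08 and 0.08 m and y of tin_mid in the frame of side_floor between -0.08 and 0.08 m and z of tin_mid in the frame of side_floor below 0.063 m), for 0.1 s.
At the end, for the whole second after the job is handed in: The shaker stands upright on the weighing plate within 15 mm of its centre; the bottle and the tin stand upright in the seasoning tray, each within 15 mm of where it stood at the start; all three are released and at rest (horizontal distance between shaker_mid and scale_plate below 0.015 m and z of shaker_mid in the frame of scale_plate between 0.022 and 0.038 m and linear speed of each of shaker, bottle, tin below 0.02 m/s and angle between each of shaker_mid, bottle_mid, tin_mid's own z axis and vertical below 0.1 rad and contact force between each of shaker, bottle, tin and the fingers below 0.05 N and distance of each of bottle_mid, tin_mid from where it was at the start of the episode below 0.015 m); the robot touches nothing.
It fails at once if the bottle is tipped or knocked over (more than 0.7 rad) (angle between bottle_mid's own z axis and vertical above 0.7 rad).
It fails at once if the tin is tipped or knocked over (more than 0.7 rad) (angle between tin_mid's own z axis and vertical above 0.7 rad).
It fails at once if the shaker is tipped or knocked over (more than 0.7 rad) (angle between shaker_mid's own z axis and vertical above 0.7 rad).
It fails at once if the ramekin is shifted by more than 20 mm (distance of ramekin_mid from where it was at the start of the episode above 0.02 m).
It fails at once if the jar is shifted by more than 20 mm (distance of jar_mid from where it was at the start of the episode above 0.02 m).
It also fails if it takes over 128 s, if anything falls off the work surface, if the arm or the gripper's body presses on something with over 40 N, if the wrist force passes 120 N, or if a joint passes its speed limit or range.

## Working session

There is one attempt and no reset: what is moved stays moved. The work goes in short steps, Python scripts to look and compute and a tool call to move; the robot and the scene stay as the last step left them, time stands still between calls to the robot, and variables do not carry over. Pictures are saved under pics/ and viewed, and the job is handed in when it is done.

Besides the shell and the picture viewer there is one more tool, called after "Call:" by a JSON object that holds its "op" and its "data". arm_command: Moves the arm, as the interface text tells. Its arguments: {"type":"object","properties":{"deltas":{"type":"array","items":{"type":"array","items":{"type":"number"}}},"grip_force":{"type":"number"}},"required":["deltas"]}

```bash
ls; mkdir -p pics; cat > h.py <<'E'
import numpy as np, cv2
from scipy.spatial.transform import Rotation as R
from bench import arm, get_image, workorder
def snap(n,f):
    d=get_image(n); cv2.imwrite('pics/'+f+'.png',cv2.cvtColor(d['img'],cv2.COLOR_RGB2BGR)); np.save('pics/'+f+'.npy',d,allow_pickle=True); return d
def load(f): return np.load('pics/'+f+'.npy',allow_pickle=True).item()
def foc(d): return d['img'].shape[0]/2/np.tan(np.radians(d['vertical_fov'])/2)
def ray(d,u,v,z):
    f=foc(d); r=R.from_quat(d['orientation']).apply([(u-d['cx'])/f,(v-d['cy'])/f,1]); c=np.array(d['xyz'])
    return c+r*(z-c[2])/r[2]
def proj(d,p):
    q=R.from_quat(d['orientation']).inv().apply(np.array(p)-d['xyz']); f=foc(d); return q[0]/q[2]*f+d['cx'],q[1]/q[2]*f+d['cy']
E
python3 - <<'E'
from h import *
np.set_printoptions(precision=4,suppress=True)
s=arm.read_state(); print(s)
for n in ['scene','top','wrist']:
    d=snap(n,n+'0'); print(n,{k:v for k,v in d.items() if k!='img'})
E
```

```text
pics
{'time': 0.0, 'joint_positions': array([ 1.2571,  0.3218, -0.0701,  1.4517,  0.0226,  1.3708, -0.0569]), 'qvel': array([ 0.0019, -0.0017,  0.0007, -0.0008,  0.0019,  0.0009, -0.0003]), 'joint_torque': array([  0.0001, -49.1289,  -0.404 , -31.2524,  -0.064 ,   0.0439,
         0.0002]), 'eef_pos': array([ 0.2091, -0.6149,  0.2465]), 'orientation': array([ 0.9866,  0.1632, -0.0002, -0.0009]), 'wrist_force': array([ 0.4542,  0.6665, -0.3846]), 'wrist_torque': array([ 0.012 ,  0.0022, -0.0561]), 'gripper_width': 0.08702062870517151}
scene {'vertical_fov': 50.17596798299758, 'cx': 314.09081272147665, 'cy': 245.6071371258735, 'xyz': array([1.1767, 0.5037, 0.9098]), 'orientation': array([ 0.4036,  0.8307, -0.3428, -0.1717])}
top {'vertical_fov': 53.627919971667446, 'cx': 322.58183353203947, 'cy': 230.99316482235605, 'xyz': array([0.4937, 0.0188, 0.9255]), 'orientation': array([-0.7056,  0.7078, -0.0249,  0.0242])}
wrist {'vertical_fov': 65.27543118134611, 'cx': 324.4656865578826, 'cy': 237.3656008110271, 'xyz': array([ 0.2872, -0.5891,  0.3848]), 'orientation': array([ 0.8037, -0.5755, -0.0892,  0.1225])}
```

View pics/top0.png

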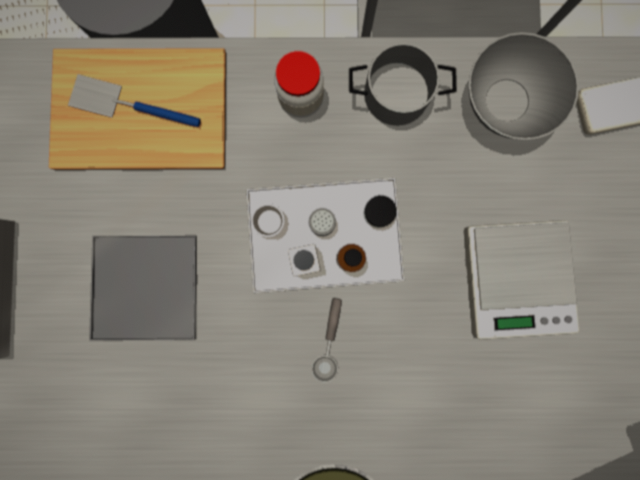

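View pics/scene0.png

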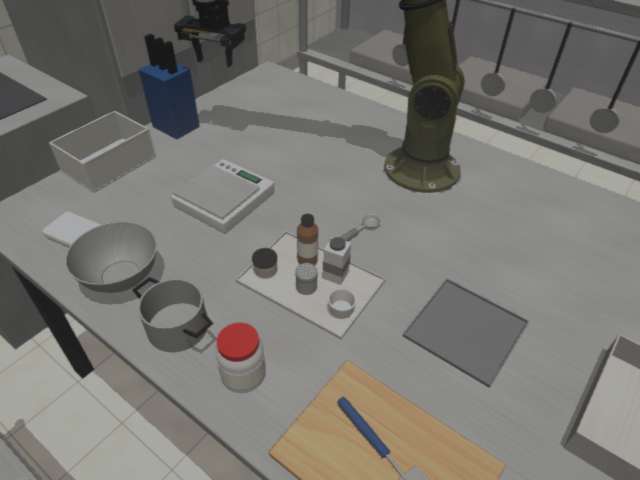

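View pics/wrist0.png

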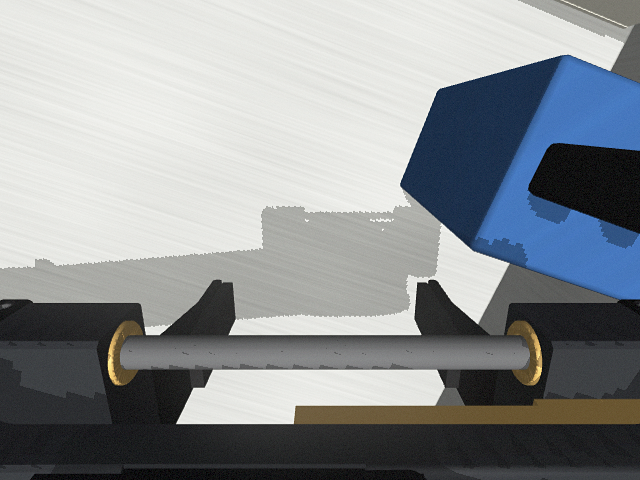

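```bash
python3 - <<'E'
from h import *
d=load('top0'); im=cv2.cvtColor(d['img'],cv2.COLOR_RGB2BGR)
cv2.imwrite('pics/c1.png',cv2.resize(im[170:305,235:415],None,fx=4.4,fy=4.4,interpolation=cv2.INTER_CUBIC))
d=load('scene0'); im=cv2.cvtColor(d['img'],cv2.COLOR_RGB2BGR)
cv2.imwrite('pics/c2.png',cv2.resize(im[200:340,225:395],None,fx=4.2,fy=4.2,interpolation=cv2.INTER_CUBIC))
E
```

```text
(no output)
```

View pics/c1.png

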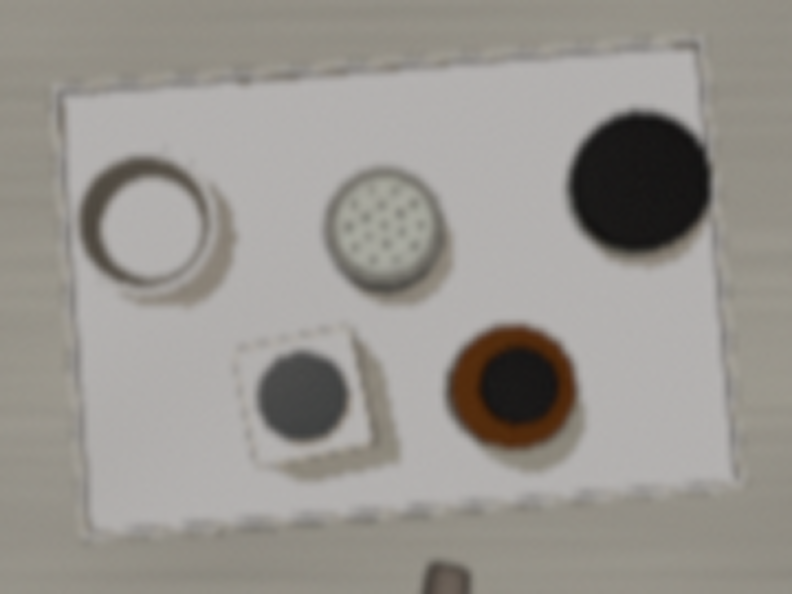

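View pics/c2.png

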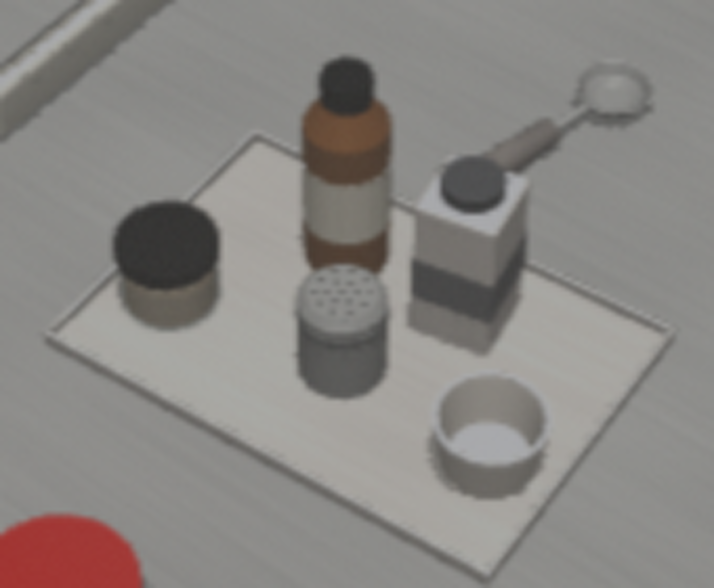

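```bash
python3 - <<'E'
from h import *
np.set_printoptions(precision=4,suppress=True)
d=load('top0'); im=d['img']; g=cv2.cvtColor(im,cv2.COLOR_RGB2GRAY)
def blob(lo,hi,box,z,nm):
    x0,y0,x1,y1=box; m=cv2.inRange(g[y0:y1,x0:x1],lo,hi)
    k,l,st,c=cv2.connectedComponentsWithStats(m); i=1+np.argmax(st[1:,4])
    u,v=c[i]+[x0,y0]; print(nm,(round(u,1),round(v,1)),'area',st[i,4],ray(d,u,v,z))
blob(0,45,(340,245,365,272),.143,'bottlecap')
blob(0,110,(285,245,320,278),.113,'tincap')
blob(0,50,(360,190,400,232),.051,'jar')
T=lambda x,y:(x/4.4+235,y/4.4+170)
C=lambda x,y,z:ray(d,*[q-.4 for q in T(x,y)],z)
print('shaker',C(386,227,.063),'ram',C(147,224,.041))
tc=[C(*p,.103) for p in [(236,347),(350,324),(372,442),(258,467)]]
print('tin corners',np.array(tc),np.mean(tc,0), [np.degrees(np.arctan2(*(tc[(i+1)%4]-tc[i])[[1,0]])) for i in range(4)],[np.linalg.norm(tc[(i+1)%4]-tc[i]) for i in range(4)])
t=[C(*p,.013) for p in [(57,88),(703,40),(742,485),(86,535)]]
print('tray',np.array(t),np.mean(t,0),[np.degrees(np.arctan2(*(t[(i+1)%4]-t[i])[[1,0]])) for i in range(4)],[np.linalg.norm(t[(i+1)%4]-t[i]) for i in range(4)])
cv2.imwrite('pics/c3.png',cv2.resize(cv2.cvtColor(im,cv2.COLOR_RGB2BGR)[210:350,460:590],None,fx=4.2,fy=4.2,interpolation=cv2.INTER_CUBIC))
cv2.imwrite('pics/c4.png',cv2.resize(cv2.cvtColor(im,cv2.COLOR_RGB2BGR)[225:350,80:210],None,fx=4.2,fy=4.2,interpolation=cv2.INTER_CUBIC))
E
```

```text
bottlecap (np.float64(352.6), np.float64(257.2)) area 309 [ 0.5047 -0.0314  0.143 ]
tincap (np.float64(303.5), np.float64(259.9)) area 315 [0.5009 0.0507 0.113 ]
jar (np.float64(380.1), np.float64(211.2)) area 739 [ 0.5909 -0.0887  0.051 ]
shaker [0.5716 0.0183 0.063 ] ram [0.5752 0.1198 0.041 ]
tin corners [[0.5208 0.0775 0.103 ]
 [0.5297 0.0326 0.103 ]
 [0.4833 0.024  0.103 ]
 [0.4737 0.0688 0.103 ]] [0.5019 0.0507 0.103 ] [np.float64(-78.75972517269243), np.float64(-169.55532472865525), np.float64(102.15238992478652), np.float64(10.489472635118565)] [np.float64(0.04576553571040994), np.float64(0.04713873302818567), np.float64(0.04574401555422639), np.float64(0.0478664852116812)]
tray [[ 0.638   0.1629  0.013 ]
 [ 0.6585 -0.1219  0.013 ]
 [ 0.4631 -0.1362  0.013 ]
 [ 0.4424  0.1488  0.013 ]] [0.5505 0.0134 0.013 ] [np.float64(-85.88102233979015), np.float64(-175.8156416504171), np.float64(94.15411791084539), np.float64(4.126831896640125)] [np.float64(0.28558238429406585), np.float64(0.19600364662822437), np.float64(0.28577920674392543), np.float64(0.19617879297321905)]
```

View pics/c3.png

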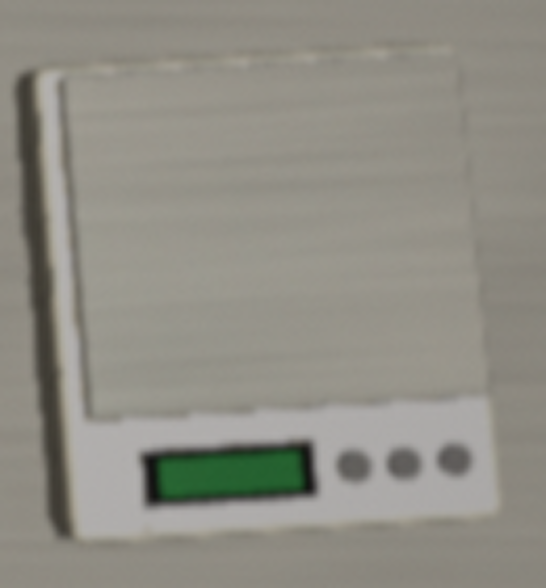

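View pics/c4.png

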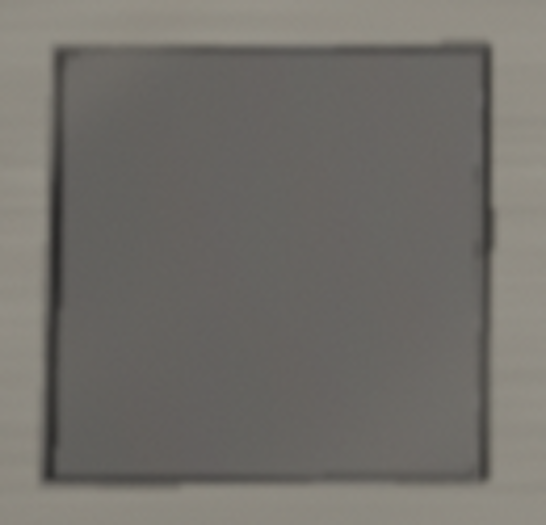

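```bash
python3 - <<'E'
from h import *
np.set_printoptions(precision=4,suppress=True)
d=load('top0')
def quad(pts,s,o,z,nm):
    t=[ray(d,a/s+o[0]-.4,b/s+o[1]-.4,z) for a,b in pts]
    print(nm,np.mean(t,0),[round(np.degrees(np.arctan2(*(t[(i+1)%4]-t[i])[[1,0]])),1) for i in range(4)],[round(np.linalg.norm(t[(i+1)%4]-t[i]),4) for i in range(4)])
quad([(65,77),(458,50),(488,398),(92,418)],4.2,(460,210),.054,'plate')
quad([(57,46),(488,46),(486,480),(47,480)],4.2,(80,225),.013,'side')
# scene: crops 4.2 offset (225,200)
e=load('scene0')
S=lambda x,y:(x/4.2+225-.4,y/4.2+200-.4)
print('bottle cap top',ray(e,*S(347,80),.143),'tincap',ray(e,*S(473,179),.113),'shaker top',ray(e,*S(343,297),.063),'jar',ray(e,*S(167,243),.051))
# scene scale & side corners
quad2=[(268,183),(225,163),(174,195),(220,222)]
t=[ray(e,e_[0],e_[1],.013) for e_ in [(449,282),(526,325),(490,379),(404,327)]];print('side scene',np.array(t),np.mean(t,0))
for p,q in [((.5047,-.0314,.143),'b'),((.5014,.0507,.113),'t'),((.5716,.0183,.063),'s')]:
    a=proj(e,p);print(q,(a[0]+.4-225)*4.2,(a[1]+.4-200)*4.2)
im=cv2.cvtColor(e['img'],cv2.COLOR_RGB2BGR)
cv2.imwrite('pics/c5.png',cv2.resize(im[150:240,160:285],None,fx=6,fy=6,interpolation=cv2.INTER_CUBIC))
E
```

```text
plate [ 0.4899 -0.3531  0.054 ] [np.float64(-86.2), np.float64(-177.3), np.float64(92.7), np.float64(3.1)] [np.float64(0.1732), np.float64(0.1517), np.float64(0.1722), np.float64(0.1484)]
side [0.4513 0.3597 0.013 ] [np.float64(-90.2), np.float64(-179.4), np.float64(89.8), np.float64(0.4)] [np.float64(0.1974), np.float64(0.1963), np.float64(0.1981), np.float64(0.1962)]
bottle cap top [ 0.5086 -0.0289  0.143 ] tincap [0.5022 0.051  0.113 ] shaker top [0.5751 0.0212 0.063 ] jar [ 0.5955 -0.0868  0.051 ]
side scene [[0.3625 0.275  0.013 ]
 [0.3699 0.4627 0.013 ]
 [0.5408 0.457  0.013 ]
 [0.5377 0.2589 0.013 ]] [0.4527 0.3634 0.013 ]
b 347.95341978475386 74.19919997937176
t 473.52890975319133 177.94415878910573
s 342.87478451332964 290.6667072421523
```

View pics/c5.png

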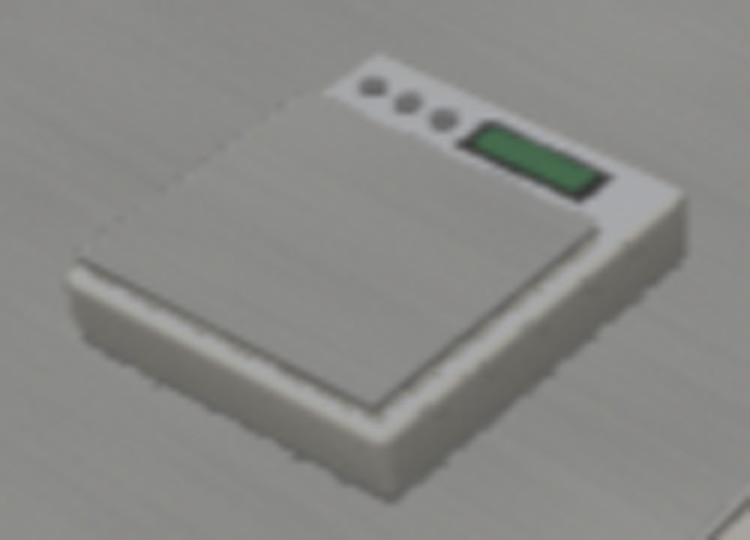

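```bash
cat >> h.py <<'E'
def to(x,y,z,psi=90,s=None):
    s=s or arm.read_state(); q=R.from_quat(s['orientation']); p=np.array(s['eef_pos'])
    c,n=np.cos(np.radians(psi)),np.sin(np.radians(psi))
    t=R.from_matrix(np.array([[c,n,0],[n,-c,0],[0,0,-1]]))
    print('t',round(s['time'],2),'p',p.round(4),'F',s['wrist_force'].round(1),'w',round(s['gripper_width'],4))
    print('rot',(q.inv()*t).as_rotvec().round(4),'mm',(q.inv().apply(np.array([x,y,z])-p)*1000).round(1))
E
python3 - <<'E'
from h import *
to(.506,-.0305,.25)
e=load('scene0')
t=[ray(e,a/6+160-.4,b/6+150-.4,.054) for a,b in [(78,258),(330,95),(598,232),(375,405)]];print(np.mean(t,0),t)
E
```

```text
t 0.15 p [ 0.2091 -0.6151  0.2467] F [-0.6  0.5 -0.2] w 0.0872
rot [-1.3000e-03 -8.0000e-04 -1.2429e+00] mm [ 469.3 -457.8   -2.7]
[ 0.49116905 -0.34739212  0.054     ] [array([ 0.57135087, -0.43124978,  0.054     ]), array([ 0.41831601, -0.4319118 ,  0.054     ]), array([ 0.41600099, -0.26571604,  0.054     ]), array([ 0.55900833, -0.26069087,  0.054     ])]
```

Call:
{"op": "arm_command", "data": {"deltas": [[0,0,-0.15,40,-39,-5,0],[0,0,-0.3,75,-73,-5,0],[0,0,-0.45,110,-107,-5,0],[0,0,-0.6,145,-141,-5,0],[0,0,-0.75,180,-175,-5,0],[0,0,-0.9,215,-209,-5,0],[0,0,-1.05,250,-244,-5,0],[0,0,-1.15,285,-278,-5,0]], "grip_force": 20}}

```text
time: 0.95
eef_pos: [0.39, -0.2584, 0.2525]
orientation: [0.737, 0.675, -0.0, 0.0]
wrist_force: [1.0, -0.1, -0.1]
gripper_width: 0.0874
```

```bash
python3 -c "
from h import *
to(.506,-.0305,.25);print(arm.read_state()['joint_positions'])"
```

```text
t 0.95 p [ 0.39   -0.2584  0.2525] F [ 1.  -0.1 -0.1] w 0.0874
rot [-0.0001  0.0006 -0.0878] mm [237.2  95.6   2.4]
[ 0.97574935 -0.05839239 -0.42746089  1.86122505 -0.02434953  1.33335277
  0.46684872]
```

Call:
{"op": "arm_command", "data": {"deltas": [[0,0,-0.09,35,15,0,0],[0,0,-0.09,70,30,0,0],[0,0,-0.09,110,45,0,0],[0,0,-0.09,150,60,0,0],[0,0,-0.09,190,77,0,0],[0,0,-0.09,220,89,0,0],[0,0,-0.09,237,96,0,0],[0,0,-0.09,237,96,0,0]]}}

```text
time: 1.75
eef_pos: [0.5078, -0.0299, 0.2525]
orientation: [0.706, 0.708, 0.001, -0.0]
wrist_force: [-0.4, -0.1, -0.1]
gripper_width: 0.0875
```

```bash
python3 -c "
from h import *
to(.506,-.0305,.104);print(arm.read_state()['joint_positions']); snap('wrist','w1')"
```

```text
t 1.75 p [ 0.5078 -0.0299  0.2525] F [-0.4 -0.1 -0.1] w 0.0875
rot [ 0.0002 -0.0016  0.0028] mm [ -0.8  -1.8 148.5]
[ 0.70712897  0.053388   -0.71654631  1.76694195  0.03440937  1.33428115
 -0.01401439]
```

View pics/w1.png

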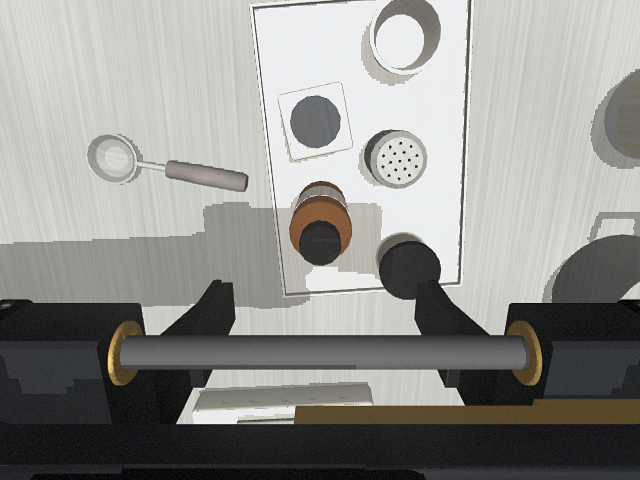

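```bash
python3 -c "
from h import *
d=load('w1')
for n,u,v,z in [('b',320,242,.143),('t',315.5,121.5,.113),('s',401,158,.063),('jar',409,269,.051)]: print(n,ray(d,u,v,z).round(4))
t=[ray(d,u,v,.103) for u,v in [(278,96),(343,83),(353,146),(290,160)]];print(np.mean(t,0),[np.degrees(np.arctan2(*(t[(i+1)%4]-t[i])[[1,0]])) for i in range(4)])
"
```

```text
b [ 0.5043 -0.0285  0.143 ]
t [0.5009 0.0514 0.113 ]
s [0.5731 0.0215 0.063 ]
jar [ 0.5901 -0.0859  0.051 ]
[0.50101681 0.05100763 0.103     ] [np.float64(10.692725798086837), np.float64(-79.33296766083302), np.float64(-167.58901623778058), np.float64(99.4139383978369)]
```

Call:
{"op": "arm_command", "data": {"deltas": [[0,0,0,0,-3,30,0],[0,0,0,0,-3,60,0],[0,0,0,0,-3,90,0],[0,0,0,0,-3,115,0],[0,0,0,0,-3,135,0],[0,0,0,0,-3,145,0],[0,0,0,0,-3,148,0],[0,0,0,0,-3,148,0]]}}

```text
time: 2.6
eef_pos: [0.5042, -0.0341, 0.1048]
orientation: [0.709, 0.706, -0.0, 0.0]
wrist_force: [0.3, -0.5, 0.8]
gripper_width: 0.087
```

```bash
python3 -c "
from h import *
to(.505,-.0300,.104);print(arm.read_state()['joint_positions']); snap('wrist','w2');snap('scene','s2')"
```

```text
t 2.6 p [ 0.5042 -0.0341  0.1048] F [ 0.3 -0.5  0.8] w 0.087
rot [ 0.0001  0.0004 -0.004 ] mm [4.1 0.8 0.8]
[ 0.66928903  0.19915491 -0.70856836  1.9509915   0.14995438  1.04341018
 -0.10928043]
```

View pics/w2.png

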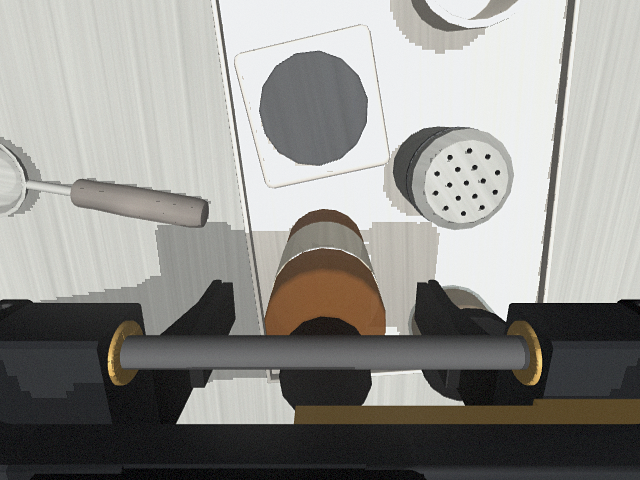

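View pics/s2.png

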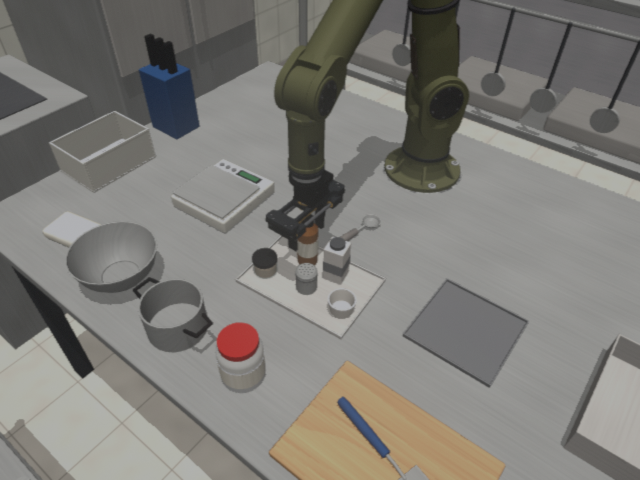

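Call:
{"op": "arm_command", "data": {"deltas": [[0,0,0,4,0,0,0],[0,0,0,4,0,0,0],[0,0,0,4,0,0,0.3],[0,0,0,4,0,0,0.6],[0,0,0,4,0,0,1],[0,0,0,4,0,0,1],[0,0,0,4,0,0,1],[0,0,0,4,0,0,1]], "grip_force": 25}}

```text
time: 3.5
eef_pos: [0.5043, -0.0294, 0.1045]
orientation: [0.708, 0.706, 0.0, 0.0]
wrist_force: [0.3, -0.1, -0.7]
gripper_width: 0.0497
```

```bash
python3 -c "
from h import *
to(.505,-.0300,.255)"
```

```text
t 3.5 p [ 0.5043 -0.0294  0.1045] F [ 0.3 -0.1 -0.7] w 0.0497
rot [ 0.0002  0.0001 -0.003 ] mm [  -0.6    0.8 -150.5]
```

Call:
{"op": "arm_command", "data": {"deltas": [[0,0,0,0,0,-8,1],[0,0,0,0,0,-25,1],[0,0,0,0,0,-50,1],[0,0,0,0,0,-80,1],[0,0,0,0,0,-110,1],[0,0,0,0,0,-135,1],[0,0,0,0,0,-150,1],[0,0,0,0,0,-150,1]]}}

```text
time: 4.3
eef_pos: [0.5052, -0.0293, 0.2564]
orientation: [0.708, 0.706, 0.001, 0.002]
wrist_force: [1.2, 0.7, -4.0]
gripper_width: 0.0496
```

```bash
python3 -c "
from h import *
to(.452,.40,.255);print(arm.read_state()['joint_positions'])"
```

```text
t 4.3 p [ 0.5052 -0.0293  0.2564] F [ 1.2  0.7 -4. ] w 0.0496
rot [ 0.0034  0.001  -0.003 ] mm [429.2 -54.4   0.8]
[ 0.71262507  0.04090038 -0.71932912  1.7691927   0.02872435  1.33835825
 -0.01577701]
```

Call:
{"op": "arm_command", "data": {"deltas": [[0,0,0,10,-1,0,1],[0,0,0,30,-4,0,1],[0,0,0,60,-8,0,1],[0,0,0,90,-12,0,1],[0,0,0,120,-16,0,1],[0,0,0,150,-19,0,1],[0,0,0,180,-23,0,1],[0,0,0,210,-27,0,1]]}}

```text
time: 5.1
eef_pos: [0.476, 0.1823, 0.2526]
orientation: [0.708, 0.706, -0.001, -0.001]
wrist_force: [0.1, 0.1, -3.9]
gripper_width: 0.0493
```

```bash
python3 -c "
from h import *
to(.452,.405,.255);print(arm.read_state()['joint_positions'])"
```

```text
t 5.1 p [0.476  0.1823 0.2526] F [ 0.1  0.1 -3.9] w 0.0493
rot [-0.0032  0.0004 -0.0022] mm [222.6 -24.5  -2.4]
[ 0.4736992   0.07930462 -0.92348738  1.75709406  0.06390249  1.34011192
 -0.46530548]
```

Call:
{"op": "arm_command", "data": {"deltas": [[0,0,0,30,-3,0,1],[0,0,0,60,-7,0,1],[0,0,0,90,-10,0,1],[0,0,0,120,-13,0,1],[0,0,0,150,-16,0,1],[0,0,0,180,-20,0,1],[0,0,0,205,-23,0,1],[0,0,0,219,-24,0,1]]}}

```text
time: 5.9
eef_pos: [0.4514, 0.4025, 0.2523]
orientation: [0.707, 0.708, -0.002, -0.002]
wrist_force: [0.7, -0.2, -2.9]
gripper_width: 0.0495
```

Call:
{"op": "arm_command", "data": {"deltas": [[0,0,0,3,0,0,1],[0,0,0,3,0,0,1]]}}

```text
time: 6.1
eef_pos: [0.4533, 0.4028, 0.253]
orientation: [0.708, 0.707, -0.001, -0.0]
wrist_force: [0.4, -0.2, -3.1]
gripper_width: 0.0495
```

```bash
python3 -c "
from h import *
to(.452,.405,.1045);print(arm.read_state()['joint_positions']); snap('wrist','w3'); snap('top','t3')"
```

```text
t 6.1 p [0.4533 0.4028 0.253 ] F [ 0.4 -0.2 -3.1] w 0.0495
rot [-0.0025  0.0014 -0.0013] mm [  2.4  -1.  148.5]
[ 0.00968465  0.38004315 -0.9924365   1.52883299  0.3189257   1.40896091
 -1.00372767]
```

View pics/w3.png

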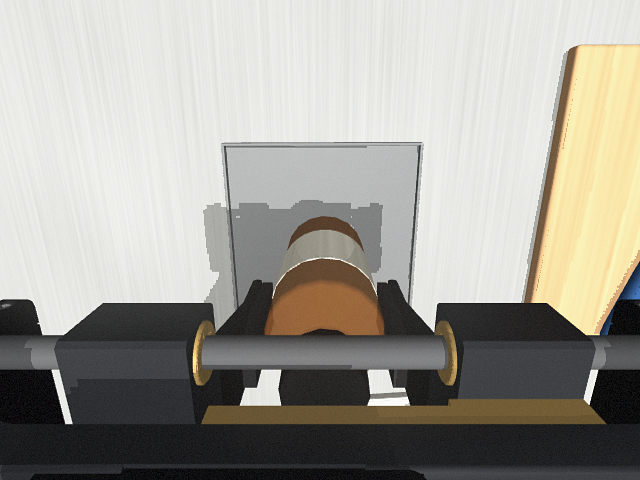

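View pics/t3.png

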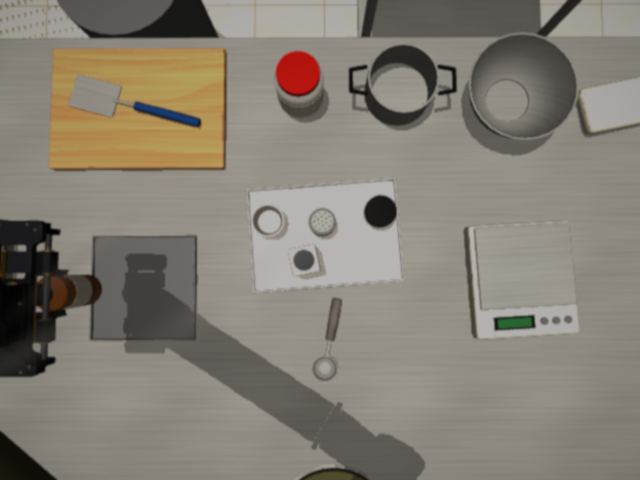

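Call:
{"op": "arm_command", "data": {"deltas": [[0,0,0,1,-1,25,1],[0,0,0,1,-1,55,1],[0,0,0,1,-1,85,1],[0,0,0,1,-1,110,1],[0,0,0,1,-1,130,1],[0,0,0,1,-1,140,1],[0,0,0,1,-1,145,1],[0,0,0,1,-1,147,1]]}}

```text
time: 7.0
eef_pos: [0.454, 0.4034, 0.1077]
orientation: [0.708, 0.706, 0.0, 0.0]
wrist_force: [0.6, -0.3, -2.5]
gripper_width: 0.0491
```

Call:
{"op": "arm_command", "data": {"deltas": [[0,0,0,0,0,0,1],[0,0,0,0,0,0,1]]}}

```text
time: 7.2
eef_pos: [0.4539, 0.4042, 0.1086]
orientation: [0.708, 0.706, 0.001, 0.0]
wrist_force: [-0.2, 0.3, -3.2]
gripper_width: 0.0494
```

```bash
python3 -c "
from h import *
to(.452,.405,.1045);print(arm.read_state()['joint_positions'])"
```

```text
t 7.2 p [0.4539 0.4042 0.1086] F [-0.2  0.3 -3.2] w 0.0494
rot [ 0.0014 -0.0009 -0.0031] mm [ 0.7 -1.9  4.1]
[-0.04260874  0.50056569 -0.92458202  1.69660963  0.43146206  1.16131327
 -1.08700211]
```

Still 4 mm high (full weight still on the wrist); lower slowly.

Call:
{"op": "arm_command", "data": {"deltas": [[0,0,0,0,0,1.5,1],[0,0,0,0,0,3,1],[0,0,0,0,0,4,1],[0,0,0,0,0,4,1]]}}

```text
time: 7.6
eef_pos: [0.4537, 0.4042, 0.1046]
orientation: [0.708, 0.706, 0.0, 0.0]
wrist_force: [-0.6, -1.7, 5.0]
gripper_width: 0.0494
```

```bash
python3 -c "
from h import *
to(.452,.405,.1045)"
```

```text
t 7.6 p [0.4537 0.4042 0.1046] F [-0.6 -1.7  5. ] w 0.0494
rot [ 0.001  -0.0003 -0.003 ] mm [ 0.8 -1.8  0.1]
```

Call:
{"op": "arm_command", "data": {"deltas": [[0,0,0,0,0,-0.5,0.7],[0,0,0,0,0,-0.5,0.3],[0,0,0,0,0,-0.5,0],[0,0,0,0,0,-0.5,0],[0,0,0,0,0,-15,0],[0,0,0,0,0,-40,0],[0,0,0,0,0,-85,0],[0,0,0,0,0,-130,0]]}}

```text
time: 8.4
eef_pos: [0.453, 0.4037, 0.2354]
orientation: [0.708, 0.706, -0.0, -0.0]
wrist_force: [0.5, 0.5, 0.8]
gripper_width: 0.0864
```

```bash
python3 -c "
from h import *
to(.5015,.051,.24,101);print(arm.read_state()['joint_positions']); snap('scene','s4')"
```

```text
t 8.4 p [0.453  0.4037 0.2354] F [0.5 0.5 0.8] w 0.0864
rot [-0.0007  0.     -0.1944] mm [-352.5   49.4   -4.6]
[ 0.0073047   0.3901985  -0.9889568   1.55479951  0.32935421  1.37579963
 -1.01399053]
```

View pics/s4.png

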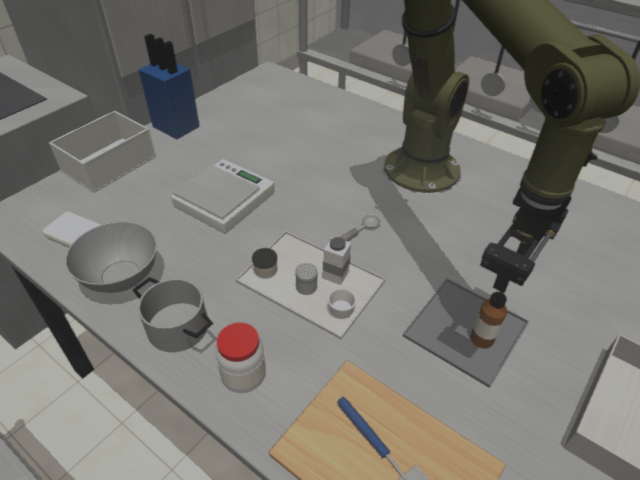

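Call:
{"op": "arm_command", "data": {"deltas": [[0,0,-0.02,-25,4,-5,0],[0,0,-0.04,-65,9,-5,0],[0,0,-0.07,-105,15,-5,0],[0,0,-0.1,-145,20,-5,0],[0,0,-0.13,-185,26,-5,0],[0,0,-0.16,-225,32,-5,0],[0,0,-0.194,-265,37,-5,0],[0,0,-0.194,-305,43,-5,0]]}}

```text
time: 9.25
eef_pos: [0.4956, 0.0974, 0.2395]
orientation: [0.636, 0.772, 0.0, 0.001]
wrist_force: [1.2, 0.1, 0.7]
gripper_width: 0.087
```

```bash
python3 -c "
from h import *
to(.5015,.051,.24,101);print(arm.read_state()['joint_positions'])"
```

```text
t 9.25 p [0.4956 0.0974 0.2395] F [1.2 0.1 0.7] w 0.087
rot [0.0016 0.0011 0.0003] mm [-46.7  -3.1  -0.5]
[ 0.66896447  0.07256095 -0.943891    1.78936972  0.06213997  1.30858909
 -0.09739073]
```

Call:
{"op": "arm_command", "data": {"deltas": [[0,0,0,-25,-2,0,0],[0,0,0,-46,-3,0,0],[0,0,0,-46,-3,25,0],[0,0,0,-46,-3,50,0],[0,0,0,-46,-3,65,0],[0,0,0,-46,-3,70,0],[0,0,0,-46,-3,70,0]]}}

```text
time: 9.95
eef_pos: [0.5012, 0.0533, 0.1685]
orientation: [0.636, 0.772, -0.0, -0.0]
wrist_force: [0.4, 0.0, 0.3]
gripper_width: 0.0875
```

```bash
python3 -c "
from h import *
to(.5015,.051,.089,101); snap('wrist','w5')"
```

```text
t 9.95 p [0.5012 0.0533 0.1685] F [0.4 0.  0.3] w 0.0875
rot [-0.0004 -0.0003 -0.0001] mm [-2.4 -0.2 79.5]
```

View pics/w5.png

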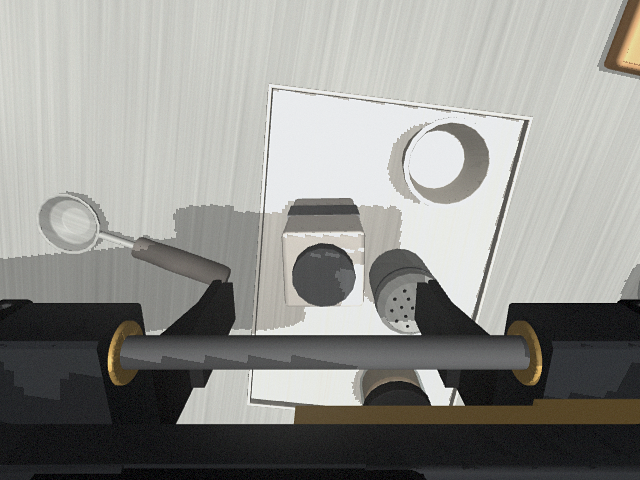

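Call:
{"op": "arm_command", "data": {"deltas": [[0,0,0,-2,0,0,0.2],[0,0,0,-2,0,10,0.2],[0,0,0,-2,0,30,0.2],[0,0,0,-2,0,50,0.2],[0,0,0,-2,0,65,0.2],[0,0,0,-2,0,74,0.2],[0,0,0,-2,0,78,0.2],[0,0,0,-2,0,79,0.2]]}}

```text
time: 10.8
eef_pos: [0.5018, 0.051, 0.0894]
orientation: [0.636, 0.771, 0.0, -0.0]
wrist_force: [-0.5, -0.1, 0.5]
gripper_width: 0.0697
```

```bash
python3 -c "
from h import *
to(.5015,.051,.089,101)"
```

```text
t 10.8 p [0.5018 0.051  0.0894] F [-0.5 -0.1  0.5] w 0.0697
rot [-0.0002 -0.0002 -0.0008] mm [ 0.  -0.3  0.4]
```

Call:
{"op": "arm_command", "data": {"deltas": [[0,0,0,0,0,0,0.4],[0,0,0,0,0,0,0.6],[0,0,0,0,0,0,1],[0,0,0,0,0,0,1],[0,0,0,0,0,0,1],[0,0,0,0,0,0,1]], "grip_force": 25}}

```text
time: 11.4
eef_pos: [0.5019, 0.0509, 0.0899]
orientation: [0.636, 0.771, -0.0, 0.0]
wrist_force: [-1.2, -0.3, 4.2]
gripper_width: 0.0477
```

```bash
python3 -c "
from h import *
to(.5015,.051,.089,101)"
```

```text
t 11.4 p [0.5019 0.0509 0.0899] F [-1.2 -0.3  4.2] w 0.0477
rot [ 0.0003  0.0004 -0.0011] mm [ 0.2 -0.4  0.9]
```

Call:
{"op": "arm_command", "data": {"deltas": [[0,0,0,0,0,-8,1],[0,0,0,0,0,-25,1],[0,0,0,0,0,-50,1],[0,0,0,0,0,-80,1],[0,0,0,0,0,-100,1],[0,0,0,0,0,-110,1],[0,0,0,0,0,-110,1]]}}

```text
time: 12.1
eef_pos: [0.5024, 0.051, 0.2006]
orientation: [0.637, 0.771, 0.0, 0.001]
wrist_force: [0.2, 0.0, -3.2]
gripper_width: 0.0482
```

```bash
python3 -c "
from h import *
to(.452,.316,.2,101);print(arm.read_state()['joint_positions'])"
```

```text
t 12.1 p [0.5024 0.051  0.2006] F [ 0.2  0.  -3.2] w 0.0482
rot [ 0.002   0.001  -0.0012] mm [269.8   0.8   0.3]
[ 0.71639847  0.10576268 -0.91063623  1.84376889  0.08962127  1.23203115
 -0.03040205]
```

Call:
{"op": "arm_command", "data": {"deltas": [[0,0,0,10,0,0,1],[0,0,0,35,0,0,1],[0,0,0,70,0,0,1],[0,0,0,105,0,0,1],[0,0,0,140,0,0,1],[0,0,0,175,0,0,1],[0,0,0,210,1,0,1],[0,0,0,240,1,0,1]]}}

```text
time: 12.9
eef_pos: [0.4551, 0.289, 0.198]
orientation: [0.636, 0.772, -0.001, -0.001]
wrist_force: [0.8, -0.8, -1.9]
gripper_width: 0.0479
```

```bash
python3 -c "
from h import *
to(.452,.316,.2,101);print(arm.read_state()['joint_positions'])"
```

```text
t 12.9 p [0.4551 0.289  0.198 ] F [ 0.8 -0.8 -1.9] w 0.0479
rot [-0.0027 -0.0006  0.0008] mm [27.1  2.1 -2. ]
[ 0.31719161  0.25510915 -1.0539738   1.76401401  0.23061642  1.25939852
 -0.60199835]
```

Call:
{"op": "arm_command", "data": {"deltas": [[0,0,0,15,0,0,1],[0,0,0,25,0,0,1],[0,0,0,27,0,20,1],[0,0,0,27,0,45,1],[0,0,0,27,0,70,1],[0,0,0,27,0,90,1],[0,0,0,27,0,100,1],[0,0,0,27,0,102,1]]}}

```text
time: 13.7
eef_pos: [0.451, 0.3124, 0.0958]
orientation: [0.637, 0.771, -0.002, -0.001]
wrist_force: [-0.3, -0.8, -1.9]
gripper_width: 0.0479
```

Call:
{"op": "arm_command", "data": {"deltas": [[0,0,0,0,0,0,1],[0,0,0,0,0,0,1]]}}

```text
time: 13.9
eef_pos: [0.4526, 0.3137, 0.0985]
orientation: [0.637, 0.771, 0.001, 0.0]
wrist_force: [0.8, 0.2, -2.1]
gripper_width: 0.0481
```

```bash
python3 -c "
from h import *
to(.452,.316,.0899,101)"
```

```text
t 13.9 p [0.4526 0.3137 0.0985] F [ 0.8  0.2 -2.1] w 0.0481
rot [ 0.0015 -0.0005 -0.0012] mm [ 2.3 -0.2  8.6]
```

Call:
{"op": "arm_command", "data": {"deltas": [[0,0,0,1,0,3,1],[0,0,0,1,0,5,1],[0,0,0,1,0,7,1],[0,0,0,1,0,8,1],[0,0,0,1,0,8.5,1]]}}

```text
time: 14.4
eef_pos: [0.4519, 0.3143, 0.0899]
orientation: [0.636, 0.771, -0.0, 0.0]
wrist_force: [-2.2, -2.3, 8.9]
gripper_width: 0.048
```

```bash
python3 -c "
from h import *
to(.452,.316,.0899,101)"
```

```text
t 14.4 p [0.4519 0.3143 0.0899] F [-2.2 -2.3  8.9] w 0.048
rot [ 0.      0.0009 -0.001 ] mm [1.6 0.5 0. ]
```

Call:
{"op": "arm_command", "data": {"deltas": [[0,0,0,0,0,-0.7,0.7],[0,0,0,0,0,-0.7,0.4],[0,0,0,0,0,-0.7,0.1],[0,0,0,0,0,-0.7,0],[0,0,0,0,0,-15,0],[0,0,0,0,0,-40,0],[0,0,0,0,0,-80,0],[0,0,0,0,0,-115,0]]}}

```text
time: 15.2
eef_pos: [0.4517, 0.3148, 0.2065]
orientation: [0.636, 0.772, 0.0, 0.0]
wrist_force: [1.6, -0.3, 0.4]
gripper_width: 0.0852
```

```bash
python3 -c "
from h import *
to(.573,.02,.2,90); snap('scene','s6')"
```

```text
t 15.2 p [0.4517 0.3148 0.2065] F [ 1.6 -0.3  0.4] w 0.0852
rot [ 0.0008 -0.0006  0.1918] mm [-312.5   62.9    6.4]
```

View pics/s6.png

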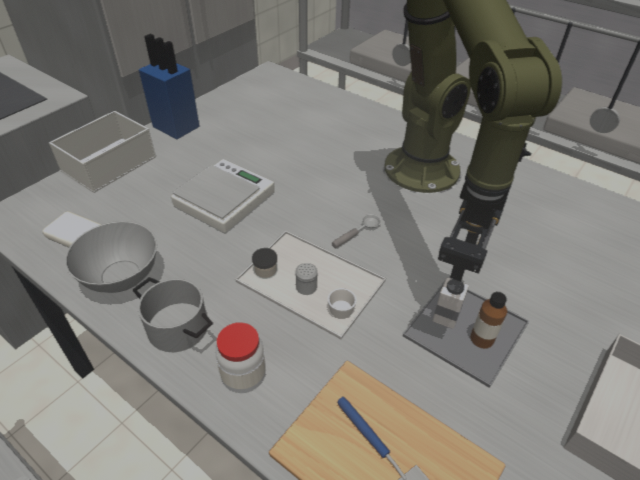

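Call:
{"op": "arm_command", "data": {"deltas": [[0,0,0.02,-20,4,0,0],[0,0,0.05,-60,12,0,0],[0,0,0.08,-100,20,0,0],[0,0,0.11,-140,28,0,0],[0,0,0.14,-180,36,0,0],[0,0,0.17,-220,44,0,0],[0,0,0.192,-260,52,0,0],[0,0,0.192,-295,60,0,0]]}}

```text
time: 16.05
eef_pos: [0.5675, 0.0337, 0.2051]
orientation: [0.708, 0.706, 0.0, 0.001]
wrist_force: [0.8, 0.0, 0.2]
gripper_width: 0.0874
```

Call:
{"op": "arm_command", "data": {"deltas": [[0,0,0,-15,0,10,0],[0,0,0,-15,0,40,0],[0,0,0,-15,0,60,0],[0,0,0,-15,0,60,0]]}}

```text
time: 16.45
eef_pos: [0.5642, 0.0215, 0.1415]
orientation: [0.707, 0.707, -0.002, -0.002]
wrist_force: [-0.2, -0.2, -0.4]
gripper_width: 0.0872
```

```bash
python3 -c "
from h import *
to(.573,.02,.05,90);print(arm.read_state()['joint_positions']); snap('wrist','w7')"
```

```text
t 16.45 p [0.5642 0.0215 0.1415] F [-0.2 -0.2 -0.4] w 0.0872
rot [-0.0055 -0.0007  0.0001] mm [-1.6  9.3 91.4]
[ 0.650575    0.33669087 -0.86362474  1.76873351  0.27455648  1.16859414
 -0.29546918]
```

View pics/w7.png

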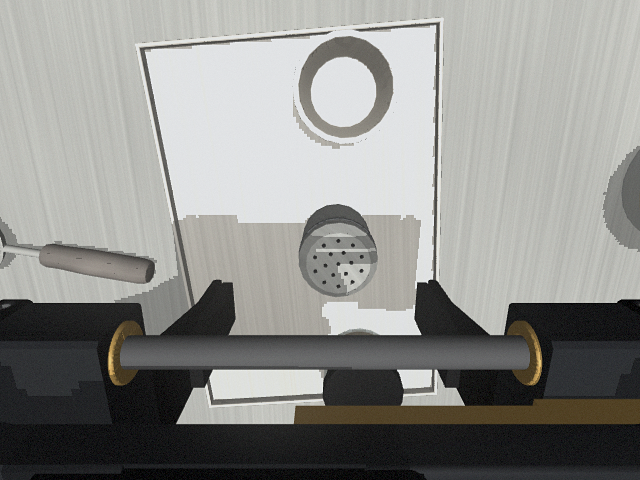

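Call:
{"op": "arm_command", "data": {"deltas": [[0,0,0,-1,8,0,0],[0,0,0,-1,8,20,0],[0,0,0,-1,8,45,0],[0,0,0,-1,8,65,0],[0,0,0,-1,8,80,0],[0,0,0,-1,8,88,0],[0,0,0,-1,8,88,0],[0,0,0,-1,8,88,0]]}}

```text
time: 17.3
eef_pos: [0.5755, 0.0202, 0.057]
orientation: [0.707, 0.707, 0.001, 0.001]
wrist_force: [0.2, 0.8, 0.2]
gripper_width: 0.0871
```

```bash
python3 -c "
from h import *
to(.573,.02,.05,90)"
```

```text
t 17.3 p [0.5755 0.0202 0.057 ] F [0.2 0.8 0.2] w 0.0871
rot [ 0.0015 -0.     -0.0009] mm [-0.2 -2.6  7. ]
```

Call:
{"op": "arm_command", "data": {"deltas": [[0,0,0,0,-2,5,0],[0,0,0,0,-2,7,0.2],[0,0,0,0,-2,7,0.35],[0,0,0,0,-2,7,0.5],[0,0,0,0,-2,7,1],[0,0,0,0,-2,7,1],[0,0,0,0,-2,7,1],[0,0,0,0,-2,7,1]], "grip_force": 25}}

```text
time: 18.1
eef_pos: [0.5727, 0.0199, 0.0491]
orientation: [0.707, 0.707, -0.0, 0.0]
wrist_force: [0.5, -0.9, 0.5]
gripper_width: 0.0494
```

```bash
python3 -c "
from h import *
to(.573,.02,.17,90)"
```

```text
t 18.1 p [0.5727 0.0199 0.0491] F [ 0.5 -0.9  0.5] w 0.0494
rot [-0.      0.0002 -0.0011] mm [   0.     0.3 -120.9]
```

Call:
{"op": "arm_command", "data": {"deltas": [[0,0,0,0,0,-8,1],[0,0,0,0,0,-25,1],[0,0,0,0,0,-50,1],[0,0,0,0,0,-80,1],[0,0,0,0,0,-105,1],[0,0,0,0,0,-120,1],[0,0,0,-20,-4,-125,1],[0,0,0,-50,-11,-125,1]]}}

```text
time: 18.9
eef_pos: [0.5625, -0.0278, 0.176]
orientation: [0.706, 0.708, 0.001, 0.001]
wrist_force: [0.4, -1.6, -1.1]
gripper_width: 0.0494
```

```bash
python3 -c "
from h import *
to(.4905,-.351,.17,90);print(arm.read_state()['joint_positions'])"
```

```text
t 18.9 p [ 0.5625 -0.0278  0.176 ] F [ 0.4 -1.6 -1.1] w 0.0494
rot [ 0.0031 -0.0006  0.0038] mm [-322.9  -73.2    5.6]
[ 0.7491052   0.28559022 -0.86404239  1.7420062   0.23005993  1.21675471
 -0.17096916]
```

Call:
{"op": "arm_command", "data": {"deltas": [[0,0,0,-30,-7,0,1],[0,0,0,-65,-15,0,1],[0,0,0,-100,-23,0,1],[0,0,0,-135,-31,0,1],[0,0,0,-170,-39,0,1],[0,0,0,-205,-47,0,1],[0,0,0,-240,-54,0,1],[0,0,0,-270,-61,0,1]]}}

```text
time: 19.7
eef_pos: [0.4995, -0.302, 0.1744]
orientation: [0.708, 0.706, -0.0, 0.0]
wrist_force: [1.3, -0.3, -1.2]
gripper_width: 0.0495
```

```bash
python3 -c "
from h import *
to(.4905,-.351,.17,90);print(arm.read_state()['joint_positions'])"
```

```text
t 19.7 p [ 0.4995 -0.302   0.1744] F [ 1.3 -0.3 -1.2] w 0.0495
rot [-0.0001  0.0007 -0.0021] mm [-49.   -8.9   4.5]
[ 1.10795701  0.30496259 -0.7210053   1.69505762  0.21325134  1.22163865
  0.33427781]
```

Call:
{"op": "arm_command", "data": {"deltas": [[0,0,0,-25,-5,0,1],[0,0,0,-43,-8,0,1],[0,0,0,-48,-9,0,1],[0,0,0,-48,-9,0,1],[0,0,0,-48,-9,0,1]]}}

```text
time: 20.2
eef_pos: [0.4922, -0.3459, 0.1742]
orientation: [0.707, 0.708, 0.0, -0.0]
wrist_force: [0.3, 0.6, -1.1]
gripper_width: 0.0493
```

```bash
python3 - <<'E'
from h import *
to(.4905,-.351,.1001,90)
for n in ['top','scene','wrist']:
    d=snap(n,n+'8'); im=cv2.cvtColor(d['img'],cv2.COLOR_RGB2BGR)
    for a in np.linspace(-.075,.075,4): pass
    if n=='wrist': continue
    for p in [(.4905,-.351,.054)]:
        u,v=proj(d,p); print(n,u,v)
    u,v=int(u),int(v); u=min(u,570)
    cv2.imwrite('pics/c8%s.png'%n,cv2.resize(im[v-70:v+70,u-70:u+70],None,fx=4,fy=4,interpolation=cv2.INTER_CUBIC))
E
```

```text
t 20.2 p [ 0.4922 -0.3459  0.1742] F [ 0.3  0.6 -1.1] w 0.0493
rot [ 0.0003 -0.0011  0.0014] mm [-5.2 -1.7 74. ]
top 524.0958572389904 265.1443044647418
scene 216.38409502939365 189.45714695630014
```

View pics/wrist8.png

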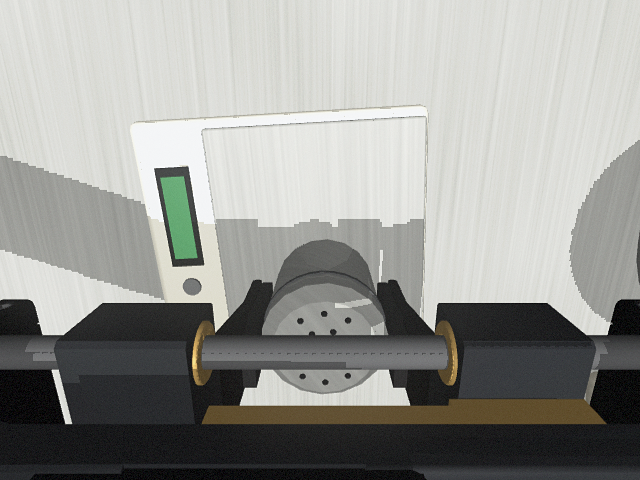

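View pics/c8scene.png

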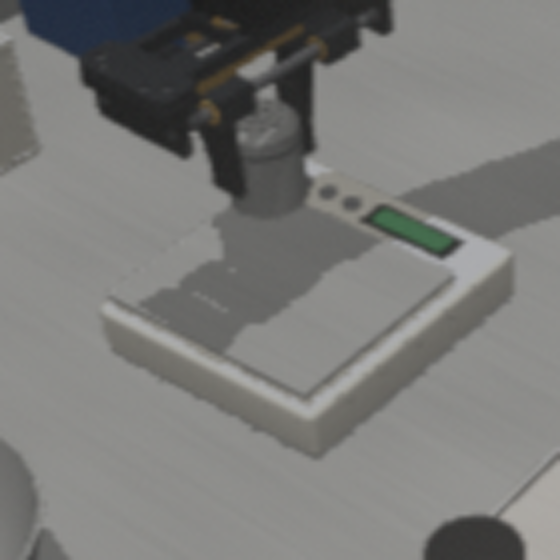

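```bash
python3 - <<'E'
from h import *
d=load('wrist8')
a=ray(d,203,129,.054);b=ray(d,425,117,.054);e=b-a;L=np.linalg.norm(e);e/=L
n=np.array([e[1],-e[0],0]); print(a,b,L,np.degrees(np.arctan2(e[1],e[0])),(a+b)/2+n*.0875)
E
```

```text
[ 0.41126224 -0.26958324  0.054     ] [ 0.5577726  -0.26177505  0.054     ] 0.146718285084155 3.0506602396145306 [ 0.48917407 -0.35305514  0.054     ]
```

Call:
{"op": "arm_command", "data": {"deltas": [[0,0,0,-6,-2,10,1],[0,0,0,-6,-2,25,1],[0,0,0,-6,-2,40,1],[0,0,0,-6,-2,52,1],[0,0,0,-6,-2,60,1],[0,0,0,-6,-2,65,1],[0,0,0,-6,-2,65,1],[0,0,0,-6,-2,65,1]]}}

```text
time: 21.15
eef_pos: [0.4897, -0.354, 0.1094]
orientation: [0.707, 0.707, 0.0, 0.0]
wrist_force: [0.1, -0.3, -1.7]
gripper_width: 0.0492
```

```bash
python3 -c "
from h import *
to(.490,-.352,.1001,90)"
```

```text
t 21.15 p [ 0.4897 -0.354   0.1094] F [ 0.1 -0.3 -1.7] w 0.0492
rot [ 0.0006  0.0004 -0.0009] mm [2.  0.3 9.3]
```

Call:
{"op": "arm_command", "data": {"deltas": [[0,0,0,2,0,3,1],[0,0,0,2,0,5,1],[0,0,0,2,0,7,1],[0,0,0,2,0,8,1],[0,0,0,2,0,8.5,1],[0,0,0,2,0,8.5,1]]}}

```text
time: 21.75
eef_pos: [0.4893, -0.3519, 0.1005]
orientation: [0.707, 0.707, -0.0, -0.0]
wrist_force: [0.1, 0.5, -1.5]
gripper_width: 0.0496
```

```bash
python3 -c "
from h import *
to(.490,-.352,.1001,90)"
```

```text
t 21.75 p [ 0.4893 -0.3519  0.1005] F [ 0.1  0.5 -1.5] w 0.0496
rot [-0.0001  0.     -0.0011] mm [-0.1  0.7  0.4]
```

Call:
{"op": "arm_command", "data": {"deltas": [[0,0,0,0,0,0.5,1],[0,0,0,0,0,1,1],[0,0,0,0,0,1,1]]}}

```text
time: 22.05
eef_pos: [0.4895, -0.352, 0.1001]
orientation: [0.707, 0.707, -0.0, 0.0]
wrist_force: [-1.2, 1.1, 3.0]
gripper_width: 0.0493
```

Contact felt (wrist force changed from −1.5 to +3 N). Release and rise.

Call:
{"op": "arm_command", "data": {"deltas": [[0,0,0,0,0,-0.5,0.7],[0,0,0,0,0,-0.5,0.3],[0,0,0,0,0,-0.5,0],[0,0,0,0,0,-0.5,0],[0,0,0,0,0,-10,0],[0,0,0,0,0,-35,0],[0,0,0,0,0,-75,0],[0,0,0,0,0,-115,0]]}}

```text
time: 22.85
eef_pos: [0.4891, -0.3516, 0.2161]
orientation: [0.707, 0.707, 0.0, -0.0]
wrist_force: [0.3, -0.9, 0.9]
gripper_width: 0.0861
```

```bash
python3 - <<'E'
from h import *
to(.4519,.3145,.215,101); d=snap('wrist','w9'); e=snap('scene','s9')
im=cv2.cvtColor(e['img'],cv2.COLOR_RGB2BGR)
cv2.imwrite('pics/c9.png',cv2.resize(im[120:250,140:300],None,fx=4.5,fy=4.5,interpolation=cv2.INTER_CUBIC))
E
```

```text
t 22.85 p [ 0.4891 -0.3516  0.2161] F [ 0.3 -0.9  0.9] w 0.0861
rot [-0.0003 -0.0005 -0.1926] mm [666.1 -37.7   1.4]
```

View pics/w9.png

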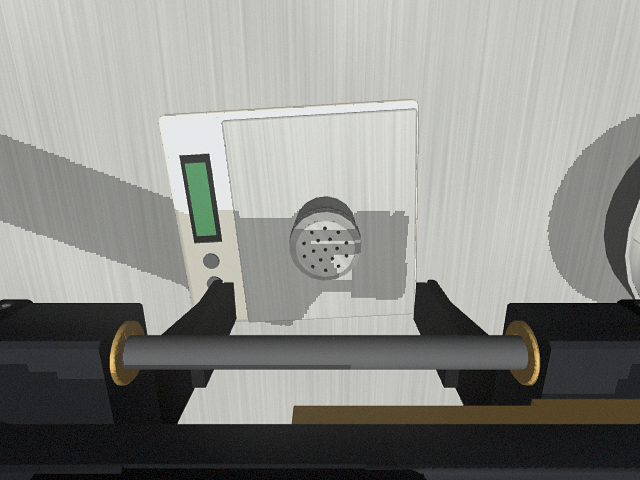

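View pics/c9.png

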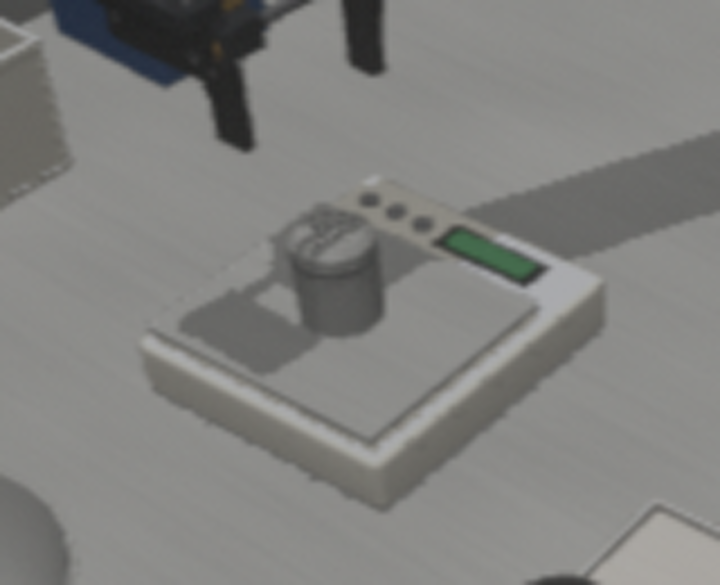

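```bash
python3 - <<'E'
from h import *
d=load('w9')
t=[ray(d,u,v,.054) for u,v in [(222,120),(416,109),(413,313),(240,321)]]
print(np.mean(t,0),[round(np.linalg.norm(t[(i+1)%4]-t[i]),4) for i in range(4)], ray(d,325,246,.114))
E
```

```text
[ 0.48727706 -0.35192447  0.054     ] [np.float64(0.148), np.float64(0.1733), np.float64(0.1558), np.float64(0.1732)] [ 0.48913471 -0.35076871  0.114     ]
```

Call:
{"op": "arm_command", "data": {"deltas": [[0,0,-0.01,25,-1,0,0],[0,0,-0.02,65,-4,0,0],[0,0,-0.04,110,-6,0,0],[0,0,-0.06,155,-9,0,0],[0,0,-0.08,200,-11,0,0],[0,0,-0.1,245,-14,0,0],[0,0,-0.12,290,-16,0,0],[0,0,-0.14,335,-19,0,0]]}}

```text
time: 23.75
eef_pos: [0.4703, -0.015, 0.2147]
orientation: [0.656, 0.755, -0.0, 0.001]
wrist_force: [0.8, 0.3, 0.3]
gripper_width: 0.0873
```

```bash
python3 -c "
from h import *
to(.4519,.3145,.215,101);print(arm.read_state()['joint_positions'])"
```

```text
t 23.75 p [ 0.4703 -0.015   0.2147] F [0.8 0.3 0.3] w 0.0873
rot [ 0.0004  0.0013 -0.0521] mm [328.9  27.7  -0.7]
[ 0.96047866 -0.01848517 -0.96174964  1.89639597 -0.01472306  1.25519161
  0.14325404]
```

Call:
{"op": "arm_command", "data": {"deltas": [[0,0,-0.02,40,3,0,0],[0,0,-0.04,85,7,0,0],[0,0,-0.052,130,11,0,0],[0,0,-0.052,175,15,0,0],[0,0,-0.052,220,19,0,0],[0,0,-0.052,265,22,0,0],[0,0,-0.052,300,25,0,0],[0,0,-0.052,320,27,0,0]]}}

```text
time: 24.55
eef_pos: [0.4517, 0.3074, 0.2147]
orientation: [0.635, 0.773, 0.001, -0.001]
wrist_force: [-0.1, -0.1, 0.0]
gripper_width: 0.0871
```

Call:
{"op": "arm_command", "data": {"deltas": [[0,0,0,6,0,0,0],[0,0,0,6,0,20,0],[0,0,0,6,0,40,0],[0,0,0,6,0,40,0]]}}

```text
time: 24.95
eef_pos: [0.4511, 0.3072, 0.1722]
orientation: [0.637, 0.771, -0.002, -0.0]
wrist_force: [-0.8, -1.0, 0.0]
gripper_width: 0.0867
```

```bash
python3 -c "
from h import *
to(.4519,.3145,.0899,101);print(arm.read_state()['joint_positions']); snap('wrist','w10')"
```

```text
t 24.95 p [0.4511 0.3072 0.1722] F [-0.8 -1.   0. ] w 0.0867
rot [-0.0042  0.0027 -0.002 ] mm [ 7.2  2.5 82.3]
[ 0.33064798  0.3537984  -1.15021134  1.77584938  0.34078298  1.23991895
 -0.7216396 ]
```

View pics/w10.png

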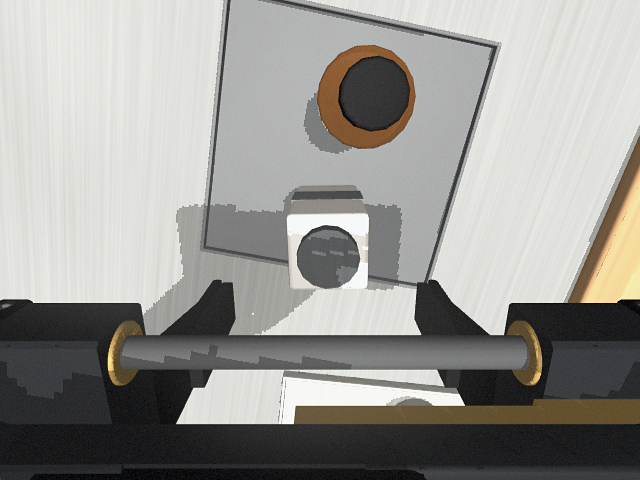

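Call:
{"op": "arm_command", "data": {"deltas": [[0,0,0,6,2,0,0],[0,0,0,6,2,15,0],[0,0,0,6,2,35,0],[0,0,0,6,2,55,0],[0,0,0,6,2,70,0],[0,0,0,6,2,78,0],[0,0,0,6,2,80,0],[0,0,0,6,2,80,0]]}}

```text
time: 25.8
eef_pos: [0.4529, 0.3162, 0.0947]
orientation: [0.636, 0.771, 0.0, -0.0]
wrist_force: [-0.0, -0.3, -0.0]
gripper_width: 0.0871
```

```bash
python3 -c "
from h import *
to(.4519,.3145,.0899,101);print(arm.read_state()['joint_positions'])"
```

```text
t 25.8 p [0.4529 0.3162 0.0947] F [-0.  -0.3 -0. ] w 0.0871
rot [ 0.0003 -0.0002 -0.0008] mm [-1.5 -1.3  4.8]
[ 0.23831055  0.45620413 -1.07493978  1.84183117  0.44678079  1.11227109
 -0.80781869]
```

Call:
{"op": "arm_command", "data": {"deltas": [[0,0,0,-1.5,-1,3,0],[0,0,0,-1.5,-1,5,0.2],[0,0,0,-1.5,-1,5,0.4],[0,0,0,-1.5,-1,5,0.6],[0,0,0,-1.5,-1,5,1],[0,0,0,-1.5,-1,5,1],[0,0,0,-1.5,-1,5,1],[0,0,0,-1.5,-1,5,1]]}}

```text
time: 26.6
eef_pos: [0.452, 0.3143, 0.0896]
orientation: [0.636, 0.771, -0.0, 0.0]
wrist_force: [-0.1, -0.7, 0.8]
gripper_width: 0.0479
```

```bash
python3 -c "
from h import *
to(.4519,.3145,.2,101)"
```

```text
t 26.6 p [0.452  0.3143 0.0896] F [-0.1 -0.7  0.8] w 0.0479
rot [-0.0001  0.0001 -0.0009] mm [ 2.000e-01 -1.000e-01 -1.104e+02]
```

Held. Lift and bring it back toward its start pose (TCP .5019, .0509, .0899).

Call:
{"op": "arm_command", "data": {"deltas": [[0,0,0,0,0,-8,1],[0,0,0,0,0,-25,1],[0,0,0,0,0,-50,1],[0,0,0,0,0,-80,1],[0,0,0,0,0,-100,1],[0,0,0,-10,0,-110,1],[0,0,0,-35,0,-110,1],[0,0,0,-70,0,-110,1]]}}

```text
time: 27.4
eef_pos: [0.4648, 0.2473, 0.2014]
orientation: [0.635, 0.773, 0.001, 0.0]
wrist_force: [0.8, -0.5, -2.1]
gripper_width: 0.0477
```

Call:
{"op": "arm_command", "data": {"deltas": [[0,0,0,-35,0,0,1],[0,0,0,-70,0,0,1],[0,0,0,-105,0,0,1],[0,0,0,-135,0,0,1],[0,0,0,-160,0,0,1],[0,0,0,-180,0,0,1],[0,0,0,-190,0,0,1],[0,0,0,-190,0,0,1]]}}

```text
time: 28.2
eef_pos: [0.5018, 0.0578, 0.2001]
orientation: [0.637, 0.771, -0.0, 0.0]
wrist_force: [-0.1, 1.3, -2.7]
gripper_width: 0.0477
```

```bash
python3 -c "
from h import *
to(.5019,.0509,.0899,101);print(arm.read_state()['joint_positions'])"
```

```text
t 28.2 p [0.5018 0.0578 0.2001] F [-0.1  1.3 -2.7] w 0.0477
rot [ 0.0005  0.0007 -0.0034] mm [ -6.7  -1.3 110.2]
[ 0.91601936  0.16144304 -1.15754753  1.8384034   0.15701393  1.24121963
 -0.09919794]
```

Call:
{"op": "arm_command", "data": {"deltas": [[0,0,0,-6,-1,5,1],[0,0,0,-6,-1,25,1],[0,0,0,-6,-1,50,1],[0,0,0,-6,-1,75,1],[0,0,0,-6,-1,92,1],[0,0,0,-6,-1,102,1],[0,0,0,-6,-1,104,1],[0,0,0,-6,-1,104,1]]}}

```text
time: 29.0
eef_pos: [0.5019, 0.0534, 0.0959]
orientation: [0.636, 0.772, 0.0, 0.0]
wrist_force: [0.5, 0.6, -2.4]
gripper_width: 0.0478
```

```bash
python3 -c "
from h import *
to(.5019,.0509,.0899,101)"
```

```text
t 29.0 p [0.5019 0.0534 0.0959] F [ 0.5  0.6 -2.4] w 0.0478
rot [ 0.0005 -0.0002 -0.0003] mm [-2.5 -0.5  6. ]
```

Call:
{"op": "arm_command", "data": {"deltas": [[0,0,0,-2,-0.5,2,1],[0,0,0,-2,-0.5,4,1],[0,0,0,-2,-0.5,5,1],[0,0,0,-2,-0.5,6,1],[0,0,0,-2,-0.5,6,1],[0,0,0,-2,-0.5,6,1]]}}

```text
time: 29.6
eef_pos: [0.5015, 0.0509, 0.0896]
orientation: [0.636, 0.771, -0.0, 0.0]
wrist_force: [0.4, 0.4, -1.9]
gripper_width: 0.0478
```

```bash
python3 -c "
from h import *
to(.5019,.0509,.0899,101)"
```

```text
t 29.6 p [0.5015 0.0509 0.0896] F [ 0.4  0.4 -1.9] w 0.0478
rot [-0.      0.0001 -0.0009] mm [-0.   0.4 -0.3]
```

Almost down (weight still partly carried); ease a bit further.

Call:
{"op": "arm_command", "data": {"deltas": [[0,0,0,0,0,0.5,1],[0,0,0,0,0,1,1],[0,0,0,0,0,1,1]]}}

```text
time: 29.9
eef_pos: [0.5016, 0.0509, 0.0895]
orientation: [0.636, 0.771, -0.0, 0.0]
wrist_force: [-3.8, 0.3, 6.7]
gripper_width: 0.048
```

Call:
{"op": "arm_command", "data": {"deltas": [[0,0,0,0,0,-0.7,0.7],[0,0,0,0,0,-0.7,0.4],[0,0,0,0,0,-0.7,0.1],[0,0,0,0,0,-0.7,0],[0,0,0,0,0,-15,0],[0,0,0,0,0,-45,0],[0,0,0,0,0,-90,0],[0,0,0,0,0,-140,0]]}}

```text
time: 30.7
eef_pos: [0.5007, 0.0513, 0.2301]
orientation: [0.636, 0.772, -0.0, -0.001]
wrist_force: [1.1, -0.6, 0.4]
gripper_width: 0.0853
```

```bash
python3 -c "
from h import *
to(.4537,.4042,.235,90);print(arm.read_state()['joint_positions']); snap('wrist','w11')"
```

```text
t 30.7 p [0.5007 0.0513 0.2301] F [ 1.1 -0.6  0.4] w 0.0853
rot [-0.0014 -0.0007  0.1922] mm [355.4  21.2  -4.6]
[ 0.96953569  0.12122655 -1.18012823  1.80024901  0.11545538  1.29801166
 -0.04714742]
```

View pics/w11.png

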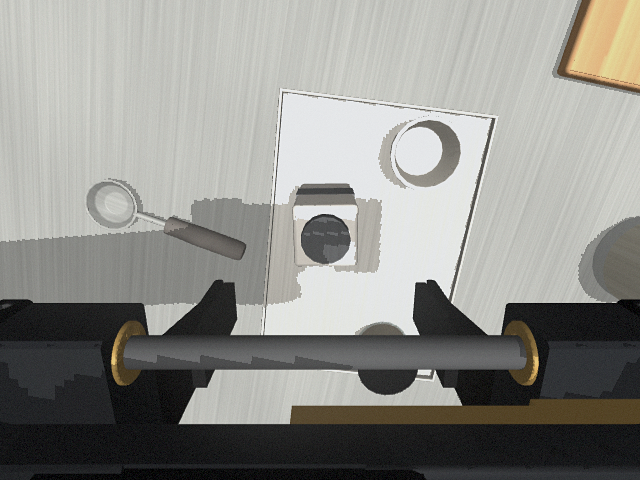

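Call:
{"op": "arm_command", "data": {"deltas": [[0,0,0.03,25,1,0,0],[0,0,0.06,60,4,0,0],[0,0,0.09,100,6,0,0],[0,0,0.12,140,8,0,0],[0,0,0.15,180,11,0,0],[0,0,0.17,215,13,0,0]]}}

```text
time: 31.35
eef_pos: [0.473, 0.2666, 0.2297]
orientation: [0.7, 0.714, 0.001, 0.0]
wrist_force: [0.5, -0.6, 0.6]
gripper_width: 0.0869
```

```bash
python3 -c "
from h import *
to(.4537,.4042,.235,90);print(arm.read_state()['joint_positions'])"
```

```text
t 31.35 p [0.473  0.2666 0.2297] F [ 0.5 -0.6  0.6] w 0.0869
rot [ 0.0012 -0.0006  0.0207] mm [137.9 -16.4  -5.3]
[ 0.47758673  0.2855178  -1.20041095  1.71441741  0.27412847  1.32892821
 -0.75480534]
```

Only −0.02 rad on joint 3; continue.

Call:
{"op": "arm_command", "data": {"deltas": [[0,0,0.02,35,-4,-5,0],[0,0,0.02,70,-8,-5,0],[0,0,0.02,105,-12,-5,0],[0,0,0.02,127,-15,-5,0],[0,0,0.02,136,-16,-5,0],[0,0,0.02,136,-16,-5,0],[0,0,0.02,136,-16,-5,0]]}}

```text
time: 32.05
eef_pos: [0.4553, 0.3988, 0.2337]
orientation: [0.707, 0.707, -0.0, 0.001]
wrist_force: [-0.1, 0.2, -0.2]
gripper_width: 0.087
```

```bash
python3 -c "
from h import *
to(.4537,.4042,.1046,90);print(arm.read_state()['joint_positions']); snap('wrist','w12')"
```

```text
t 32.05 p [0.4553 0.3988 0.2337] F [-0.1  0.2 -0.2] w 0.087
rot [ 0.0005  0.001  -0.0002] mm [  5.5  -1.6 129.1]
[ 0.10080236  0.44703793 -1.12656871  1.55882986  0.40857588  1.39557527
 -1.06011773]
```

View pics/w12.png

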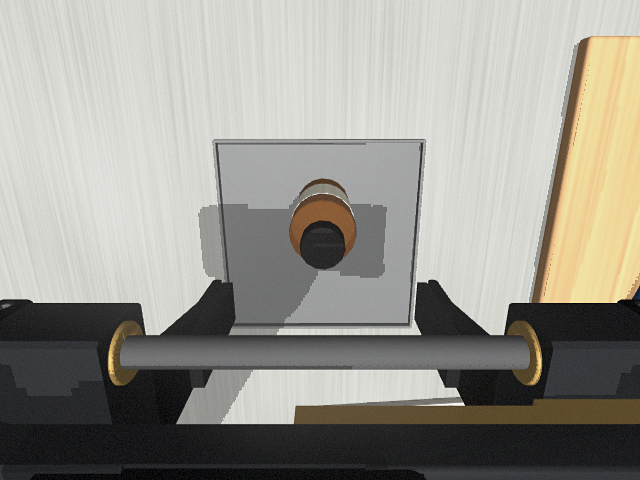

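Call:
{"op": "arm_command", "data": {"deltas": [[0,0,0,5,-2,10,0],[0,0,0,5,-2,35,0],[0,0,0,5,-2,65,0],[0,0,0,5,-2,95,0],[0,0,0,5,-2,115,0],[0,0,0,5,-2,125,0],[0,0,0,5,-2,126,0],[0,0,0,5,-2,126,0]]}}

```text
time: 32.9
eef_pos: [0.4529, 0.4052, 0.1081]
orientation: [0.707, 0.707, 0.0, -0.0]
wrist_force: [0.8, -0.2, 0.4]
gripper_width: 0.0866
```

```bash
python3 -c "
from h import *
to(.4537,.4042,.1046,90)"
```

```text
t 32.9 p [0.4529 0.4052 0.1081] F [ 0.8 -0.2  0.4] w 0.0866
rot [ 0.0005 -0.0005  0.0006] mm [-1.   0.8  3.5]
```

Call:
{"op": "arm_command", "data": {"deltas": [[0,0,0,-1,1,2,0],[0,0,0,-1,1,3.5,0.2],[0,0,0,-1,1,3.5,0.4],[0,0,0,-1,1,3.5,0.6],[0,0,0,-1,1,3.5,1],[0,0,0,-1,1,3.5,1],[0,0,0,-1,1,3.5,1],[0,0,0,-1,1,3.5,1]]}}

```text
time: 33.7
eef_pos: [0.4537, 0.4041, 0.104]
orientation: [0.707, 0.707, 0.0, 0.0]
wrist_force: [1.7, 0.4, -0.2]
gripper_width: 0.0492
```

```bash
python3 -c "
from h import *
to(.4537,.4042,.1046,90)"
```

```text
t 33.7 p [0.4537 0.4041 0.104 ] F [ 1.7  0.4 -0.2] w 0.0492
rot [ 0.0002 -0.      0.001 ] mm [ 0.1  0.  -0.6]
```

Call:
{"op": "arm_command", "data": {"deltas": [[0,0,0,0,0,-8,1],[0,0,0,0,0,-25,1],[0,0,0,0,0,-50,1],[0,0,0,0,0,-80,1],[0,0,0,0,0,-110,1],[0,0,0,0,0,-135,1],[0,0,0,-10,1,-150,1],[0,0,0,-35,4,-150,1]]}}

```text
time: 34.5
eef_pos: [0.4564, 0.3727, 0.2581]
orientation: [0.705, 0.709, 0.003, -0.001]
wrist_force: [1.2, 0.0, -3.4]
gripper_width: 0.0493
```

Call:
{"op": "arm_command", "data": {"deltas": [[0,0,0,-30,4,0,1],[0,0,0,-60,7,0,1],[0,0,0,-95,11,0,1],[0,0,0,-130,15,0,1],[0,0,0,-165,19,0,1],[0,0,0,-200,23,0,1],[0,0,0,-235,27,0,1],[0,0,0,-265,31,0,1]]}}

```text
time: 35.3
eef_pos: [0.4887, 0.1026, 0.2549]
orientation: [0.707, 0.707, -0.0, 0.001]
wrist_force: [0.5, 0.4, -2.9]
gripper_width: 0.0493
```

```bash
python3 -c "
from h import *
to(.5043,-.0294,.255,90);print(arm.read_state()['joint_positions'])"
```

```text
t 35.3 p [0.4887 0.1026 0.2549] F [ 0.5  0.4 -2.9] w 0.0493
rot [0.0008 0.002  0.001 ] mm [-1.321e+02  1.550e+01  1.000e-01]
[ 0.91453747  0.07472959 -1.20614049  1.77414219  0.07394118  1.34115533
 -0.30650789]
```

Call:
{"op": "arm_command", "data": {"deltas": [[0,0,0,-30,4,0,1],[0,0,0,-60,8,0,1],[0,0,0,-90,11,0,1],[0,0,0,-115,14,0,1],[0,0,0,-127,15,0,1],[0,0,0,-130,15,0,1],[0,0,0,-130,15,0,1]]}}

```text
time: 36.0
eef_pos: [0.5039, -0.0247, 0.2543]
orientation: [0.706, 0.708, 0.0, -0.0]
wrist_force: [-0.7, 1.4, -2.2]
gripper_width: 0.0493
```

```bash
python3 -c "
from h import *
to(.5043,-.0294,.104,90);print(arm.read_state()['joint_positions']);snap('wrist','w13')"
```

```text
t 36.0 p [ 0.5039 -0.0247  0.2543] F [-0.7  1.4 -2.2] w 0.0493
rot [ 0.0001 -0.0005  0.0021] mm [ -4.8   0.4 150.3]
[ 1.06671446  0.08107522 -1.1047142   1.76495932  0.07390207  1.34067458
 -0.05143515]
```

View pics/w13.png

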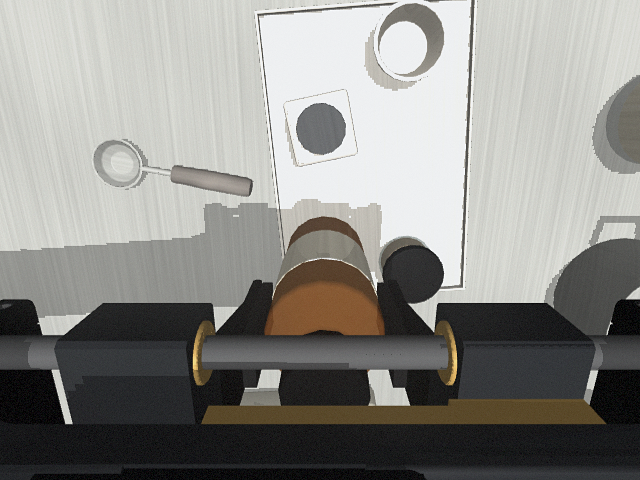

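Call:
{"op": "arm_command", "data": {"deltas": [[0,0,0,-4,0,10,1],[0,0,0,-4,0,35,1],[0,0,0,-4,0,65,1],[0,0,0,-4,0,95,1],[0,0,0,-4,0,120,1],[0,0,0,-4,0,137,1],[0,0,0,-4,0,144,1],[0,0,0,-4,0,144,1]]}}

```text
time: 36.85
eef_pos: [0.5036, -0.0294, 0.1094]
orientation: [0.706, 0.708, -0.0, -0.001]
wrist_force: [-0.3, 0.2, -2.5]
gripper_width: 0.0495
```

```bash
python3 -c "
from h import *
to(.5043,-.0294,.104,90)"
```

```text
t 36.85 p [ 0.5036 -0.0294  0.1094] F [-0.3  0.2 -2.5] w 0.0495
rot [-0.0012 -0.0007  0.002 ] mm [-0.   0.7  5.4]
```

Call:
{"op": "arm_command", "data": {"deltas": [[0,0,0,0,0.5,2,1],[0,0,0,0,0.5,3.5,1],[0,0,0,0,0.5,4.5,1],[0,0,0,0,0.5,5.5,1],[0,0,0,0,0.5,5.5,1],[0,0,0,0,0.5,5.5,1]]}}

```text
time: 37.45
eef_pos: [0.5046, -0.03, 0.1046]
orientation: [0.707, 0.707, -0.0, 0.0]
wrist_force: [0.4, -0.2, -3.0]
gripper_width: 0.0491
```

Call:
{"op": "arm_command", "data": {"deltas": [[0,0,0,0,0,0.5,1],[0,0,0,0,0,1,1],[0,0,0,0,0,1,1]]}}

```text
time: 37.75
eef_pos: [0.5047, -0.0299, 0.104]
orientation: [0.707, 0.707, -0.0, 0.0]
wrist_force: [-1.3, -0.2, 2.3]
gripper_width: 0.0494
```

Contact. Release, rise and back off.

Call:
{"op": "arm_command", "data": {"deltas": [[0,0,0,0,0,-0.3,0.7],[0,0,0,0,0,-0.3,0.3],[0,0,0,0,0,-0.3,0],[0,0,0,0,0,-0.3,0],[0,0,0,0,0,-15,0],[0,0,0,0,0,-50,0],[0,0,0,0,0,-95,0],[0,0,0,0,0,-140,0]]}}

```text
time: 38.55
eef_pos: [0.5043, -0.0293, 0.2458]
orientation: [0.706, 0.708, 0.0, -0.0]
wrist_force: [0.5, -0.8, -1.2]
gripper_width: 0.0861
```

Call:
{"op": "arm_command", "data": {"deltas": [[0,0,0,40,0,-20,0],[0,0,0,85,0,-40,0],[0,0,0,130,-5,-50,0],[0,0,0,175,-10,-50,0],[0,0,0,215,-20,-50,0],[0,0,0,240,-25,-50,0],[0,0,0,250,-30,-50,0],[0,0,0,250,-30,-50,0]]}}

```text
time: 39.35
eef_pos: [0.4733, 0.2217, 0.2942]
orientation: [0.705, 0.709, 0.0, 0.0]
wrist_force: [0.1, -0.3, 0.3]
gripper_width: 0.0871
```

```bash
python3 - <<'E'
from h import *
np.set_printoptions(precision=4,suppress=True)
print(arm.read_state()['joint_positions'],arm.read_state()['eef_pos'])
e=snap('scene','s14'); d=snap('top','t14'); o=load('top0')
def blob(d,lo,hi,box,z,nm):
    g=cv2.cvtColor(d['img'],cv2.COLOR_RGB2GRAY)
    x0,y0,x1,y1=box; m=cv2.inRange(g[y0:y1,x0:x1],lo,hi)
    k,l,st,c=cv2.connectedComponentsWithStats(m); i=1+np.argmax(st[1:,4])
    u,v=c[i]+[x0,y0]; print(nm,(round(u,1),round(v,1)),'area',st[i,4],ray(d,u,v,z))
for q in (o,d):
    blob(q,0,45,(340,245,365,272),.143,'bottlecap')
    blob(q,0,110,(285,245,320,278),.113,'tincap')
    blob(q,0,50,(360,190,400,232),.051,'jar')
    blob(q,0,45,(0,0,1,1),.1,'-') if 0 else None
im=cv2.cvtColor(d['img'],cv2.COLOR_RGB2BGR)
a=im[170:345,235:590]; cv2.imwrite('pics/c14.png',cv2.resize(a,None,fx=2.2,fy=2.2,interpolation=cv2.INTER_CUBIC))
E
```

```text
[ 0.6789  0.1689 -1.2729  1.6616  0.1633  1.4315 -0.6079] [0.4733 0.2217 0.2942]
bottlecap (np.float64(352.6), np.float64(257.2)) area 309 [ 0.5047 -0.0314  0.143 ]
tincap (np.float64(303.5), np.float64(259.9)) area 315 [0.5009 0.0507 0.113 ]
jar (np.float64(380.1), np.float64(211.2)) area 739 [ 0.5909 -0.0887  0.051 ]
bottlecap (np.float64(352.9), np.float64(257.1)) area 265 [ 0.5049 -0.0319  0.143 ]
tincap (np.float64(303.2), np.float64(259.8)) area 286 [0.501  0.0512 0.113 ]
jar (np.float64(380.1), np.float64(211.2)) area 717 [ 0.591  -0.0889  0.051 ]
```

View pics/c14.png

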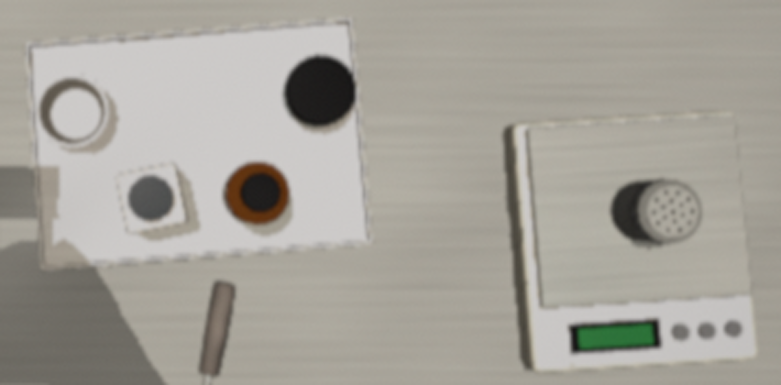

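View pics/s14.png

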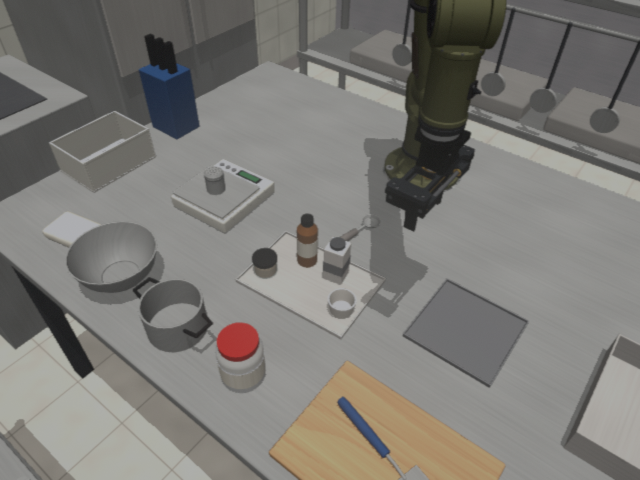

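```bash
python3 - <<'E'
from h import *
d=load('t14'); s=ray(d,671/2.2+235-.3,211/2.2+170-.3,.114); print(s, np.hypot(s[0]-.49,s[1]+.352))
print(abs(arm.read_state()['qvel']).max())
workorder.close_job()
E
```

```text
[ 0.48984988 -0.35213581  0.114     ] 0.00020244112230746682
0.017817822718020977
the job is handed in; nothing more can be done
```

I moved the bottle and then the tin into the side tray. I then stood the shaker on the scale plate, put the tin and the bottle back, released everything and handed the job in at about 39.5 s.

Last checks before hand-in:
- **Bottle and tin:** in the top view both caps are within 1 mm of where they were at the start, and both stand upright.
- **Shaker:** it stands upright, about 0.2 mm from the plate centre I was aiming for. My separate estimates of that centre differ by up to about 5 mm, so the real offset may be a few mm. The limit is 15 mm.
- **Jar and ramekin:** the jar has not moved by measurement. The ramekin looks unmoved in the pictures, but I did not measure it again.
- **Robot:** the gripper is open, well above everything, and touching nothing.

No check failed. Two things did not fully agree:
- **Camera views:** the scene and top cameras differ by about 2–6 mm, mostly 2–4 mm. I used averages, and the wrist camera agreed with them.
- **Joint 3:** it drifted to −1.27 rad over the job. That is inside its −1.38 limit.

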